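# Get the hole punch out from behind the bottles

### The job

I have slips to punch, and the two-hole punch is boxed in behind the white glue bottle, the blue cleaner bottle and the yellow tin in the desk organiser: stand those three on the steel tray, clear of the tumbler, and then lay the punch upright in the middle of the bare half of the green mat, its long side along the long edge of the slips (either way round). After that stand each of the three back in the organiser compartment it came from. Do not tip anything over, and leave the tumbler and the little box of staples where they are.

Things in the scene. Friction and masses are not known exactly. Their poses are not given: they have to be found in the camera images.
- glue: White glue bottle with an orange band and orange nozzle: round, 50 mm in diameter, straight-sided up to 98 mm, shoulder to 106, nozzle tip at 128; 0.1 to 0.25 kg, loose. Origin: centre of its underside, z up. Starts upright in one of the organiser's three front compartments (which one varies), and goes back there.
- cleaner: Blue screen-cleaner bottle with a white band and white cap: round, 52 mm in diameter, straight-sided up to 100 mm, shoulder to 107, cap 30 wide to 125; 0.1 to 0.25 kg, loose. Origin: centre of its underside, z up. Starts upright in another of the front compartments, and goes back there.
- tin: Yellow tin with a black band, steel rims and black cap: upright cylinder 54 mm in diameter (55 at the rims) to 104 mm, cap 34 wide to 122; 0.1 to 0.3 kg, loose. Origin: centre of its underside, z up. Starts in the third front compartment, and goes back there.
- punch: Two-hole paper punch, 104 mm long (y), 56 deep (x), 55 high, about 0.3 kg, loose. Black base; red lever on top (locked, rigid), 98 mm in y and 46 in x, with flat upright sides 34 to 54 mm above the underside: grip there, across the 46 mm. Origin: centre of its underside, z up. Starts in the organiser's rear compartment, its y along the organiser's y.
- organiser: Fixed grey open tray, 142 mm (x) by 232 (y); floor 4 mm, all walls 4 thick and 18 high. Origin: centre of underside; x points from front to rear row, away from the robot. Front row: three compartments, 68 (x) by 72 (y) inside, centres x = -33, y = -76, 0, +76 mm. Rear row: centre x = +36, 62 deep: punch's from y = -40 to +112, staples' from y = -112 to -44.
- tray: Fixed stainless steel tray, 200 mm (its x) by 240 mm (its y), floor 3 mm thick, rim 12 mm high and 3 mm thick, a small wire grip outside each y end. Origin: centre of its underside, z up. The tumbler stands in its +x half (away from the robot); the -x half is free.
- mat: Fixed green cutting mat with a white grid, 220 mm (x) by 170 (y), 3 thick. Origin: centre of its underside, z up. A stack of paper slips (fixed), 103 mm in x by 148 in y, top 13 mm over the table, covers its +x half, long edges along the mat's y. The bare half is the -x half (nearer the robot), its middle 55 mm from the origin towards -x.
- tumbler: Empty stainless steel tumbler, 58 mm wide at the rim, 85 mm high, loose on the tray. Origin: centre of its underside. Not to be moved or tipped.
- staples: Small cardboard box of staples with a blue band, 34 x 46 x 28 mm high, loose in the organiser's small rear compartment beside the punch. Origin: centre of its underside. Not to be moved.
There are look-alikes about, which are no part of the job. Leave any purple or turquoise look-alike of the tin alone.

How it is judged:
On the way, in this order (a step that is already met when the one before it is completed fails the run):
1. the glue bottle, the cleaner bottle and the tin all stand on the floor of the tray (x of glue in the frame of tray between -0.077 and 0.077 m and y of glue in the frame of tray between -0.097 and 0.097 m and height (world z) of each of glue, cleaner, tin below 0.008 m and angle between each of glue, cleaner, tin's own z axis and vertical below 0.1 rad and linear speed of each of glue, cleaner, tin below 0.02 m/s and angular speed of each of glue, cleaner, tin below 0.2 rad/s and x of cleaner in the frame of tray between -0.077 and 0.077 m and y of cleaner in the frame of tray between -0.097 and 0.097 m and x of tin in the frame of tray between -0.077 and 0.077 m and y of tin in the frame of tray between -0.097 and 0.097 m), for 0.2 s.
2. the punch lies in the middle of the bare half of the mat, lined up with the slips (x of punch in the frame of mat between -0.072 and -0.038 m and y of punch in the frame of mat between -0.025 and 0.025 m and height (world z) of punch below 0.008 m and angle between punch's own z axis and vertical below 0.08 rad and angle between the y axis of punch and the y axis of mat, either way round below 0.22 rad and linear speed of punch below 0.02 m/s and angular speed of punch below 0.2 rad/s), for 0.2 s.
At the end, for the whole second after the job is handed in: The punch lies upright on the bare half of the mat, within 17 mm (mat x) and 25 mm (mat y) of its middle and 0.22 rad of the slips' edge; glue, cleaner and tin stand upright in the compartments they came from (within 24 mm of where each stood); all released and at rest (all of step 2 and distance of each of glue, cleaner, tin from where it was at the start of the episode below 0.024 m and angle between each of glue, cleaner, tin's own z axis and vertical below 0.1 rad and linear speed of each of glue, cleaner, tin below 0.02 m/s and angular speed of each of glue, cleaner, tin below 0.2 rad/s); the robot touches nothing.
It fails at once if the tumbler is moved by more than 20 mm or tipped (distance of tumbler from where it was at the start of the episode above 0.02 m or angle between tumbler's own z axis and vertical above 0.4 rad).
It fails at once if the staples box is moved by more than 20 mm (distance of staples from where it was at the start of the episode above 0.02 m).
It fails at once if a bottle, the tin or the punch is tipped over (angle between any of glue, cleaner, tin, punch's own z axis and vertical above 0.7 rad).
It also fails if it takes over 149 s, if anything falls off the work surface, if the arm or the gripper's body presses on something with over 40 N, if the wrist force passes 120 N, or if a joint passes its speed limit or range.

### The arm

A 6-joint arm with a two-finger parallel gripper is mounted at the origin on the work surface. World frame = base frame: x ahead of the robot, y to its left, z up, the work surface at z = 0. Lengths are in m, angles in rad, forces in N, time in s.
With the tool pointing down it reaches from about 0.4 to 0.825 m from the base axis. Payload 7 kg.
Tool frame: the origin (TCP) lies at the centre of the arm's flange, where the gripper is bolted on; the fingertips stand 178 mm ahead of it and the grasp point (between the pads) lies 159 mm ahead of it (arm.tip_reach is the distance from the TCP to the fingertips, in m); z points along the fingers, y is the direction in which the jaws open and shut (so a half turn about z gives the same grasp; the last joint's range is limited). The gripper opens to 88 mm and grips with 3 to 60 N. Pads are 19 mm wide; open, the fingers measure 130 mm over their backs; the gripper's body (78 mm by 193 mm) begins 47 mm behind the grasp point.
Start: joints at [1.545, 0.359, 0.012, 0, -1.224, -0.288], TCP at [0.208, 0.642, 0.405] pointing down, gripper open.
Joint ranges: [-3.07, 3.07], [-1.43, 2.12], [-1.02, 1.25], [-3.03, 1.67], [-3.05, -0], [-3.03, 3.03]. Speed limits (rad/s): [2.39, 2.39, 3.01, 3.14, 3.14, 3.14].

### API

Orientations are given as [roll, pitch, yaw] about the fixed x, y, z axes, in that order (R = Rz(yaw) Ry(pitch) Rx(roll)).
In Python, from station import arm gives the robot as it stands.
- The arm moves only by the shell command python3 -m inch 'ROWS' [OPENING] [FORCE]. ROWS is JSON, a list that holds one entry, the list of rows, each a list of 6 numbers: the shift along the world's x, y, z in units of 200 mm (1.0 is 200 mm), then the turn, a rotation vector about the world's x, y, z in units of 180 degrees (1.0 is 180 degrees). A call has 1 to 8 rows; each row is the pose to reach, as a shift and turn from the pose commanded when the call began, turning the shorter way round; what a row does not reach only later rows make up. A row lasts 1/8 s, in which the tool goes at most 62.5 mm and 10.7 degrees, less where a joint would pass 70% of its speed; a pose out of reach is approached as far as the arm can. A call with a number of a shift or a turn outside -1 to 1 is refused whole. A call with a gripper value outside its range is refused whole. OPENING is the finger opening in mm, from 0 to 87.6, set as the call begins (- or left out, the last holds). The fingers move at their own pace and stop on an object; FORCE is the grip in N (left out, the last holds). Time passes only in rows, so rows that repeat a pose let the fingers close. It gives the time, the measured TCP pose, the force and the opening at its end, in the units of the state.
- arm.get_state(): the state, without advancing time (a new reading comes with each control period).
- arm.grab_frame(name): name is "side" or "top"; returns the picture (480x640x3 uint8, blue, green, red); there is no depth.
- arm.camera_params(name): a dict with "vertical_fov" (degrees; the focal length in pixels is half the picture's height over the tangent of half this angle, whatever the lens; pixels are square), "cx", "cy" (the principal point, pixels), "k1" (the pictures are not rectified: a ray, as slopes to the right and down, at radius r is drawn at 1 + k1 r^2 times it, then the intrinsics apply), "pose" (4x4, takes a point from camera to world coordinates). Camera axes: x right, y down, z forward; pixel columns grow to the right and rows downward; lengths in m; the calibration is good to about 2 mm. A picture is of the moment at which its call begins. camera_params takes no time and is no camera call.
- arm.job_done(): hands the job in, once; it reports no verdict.
Trained networks look in the newest picture that a camera, given by its name, has taken for a name from the list of things; names that differ only in an ending like _2 or _b are one class to them, and where a whole thing is asked for, a point or a joint stands for the part that bears it (a point fixed in the world has none). Each returns a list of dicts, best first, with "score" (0 to 1); they miss things now and then, are a little off and sometimes report something else, mostly with a low value. They report only what shows in the picture. A call takes as long as a camera call. They do not tell look-alikes from the thing itself.
- arm.search_frame(target, camera): "box" ([left, top, right, bottom] in pixels, round what is visible of it).
- arm.regions_of(target, camera): "region" (480x640 bool, what is visible of it) and "box" ([left, top, right, bottom] in pixels, round what is visible of it).
The state is a dict: "t": time; "q": joint angles; "qd": joint speeds; "joint_efforts": joint torques, N m; "eef_pos": TCP position; "ee_rot": TCP orientation; "force": force on the tool from outside, world axes, zero at the start; "moment": the same for the moment, N m; "width": finger opening in m.
Only numpy, scipy, OpenCV 4.12 (cv2) and the standard library are available. Lean on these libraries where they do the work, as an engineer would, in place of code of your own. Each camera call takes 0.05 s, during which the arm holds its last target.

## Working session

There is one attempt and no reset: what is moved stays moved. The work goes in short steps, Python scripts to look and compute and a shell command to move; the robot and the scene stay as the last step left them, time stands still between calls to the robot, and variables do not carry over. Pictures are saved under pics/ and viewed, and the job is handed in when it is done.

```bash
ls; mkdir -p pics; python3 - <<'E'
from station import arm
import cv2
s=arm.get_state();print(s)
for n in("top","side"):
    cv2.imwrite(f"pics/{n}0.png",arm.grab_frame(n));p=arm.camera_params(n);print(n,p)
E
```

```text
pics
{'t': 0.0, 'q': array([ 1.54513639e+00,  3.59348946e-01,  1.10608758e-02, -3.14963923e-04,
       -1.22415116e+00, -2.88124829e-01]), 'qd': array([-0.0005049 ,  0.00021256, -0.00084248, -0.00129399,  0.00016062,
       -0.00140302]), 'joint_efforts': array([-1.92182000e-03, -5.82713342e+01,  2.93054974e+01,  6.99724361e+00,
        6.81298159e-03, -1.70704088e-04]), 'eef_pos': array([0.20827721, 0.64184466, 0.40375423]), 'ee_rot': array([ 3.13993333e+00, -1.82994776e-04, -3.13891864e-01]), 'force': array([0.34085427, 0.72470595, 0.88027856]), 'moment': array([-0.00893816,  0.02687754,  0.0244688 ]), 'width': 0.08739103469311142}
top {'vertical_fov': 55.60772508090757, 'cx': 321.4344513056265, 'cy': 241.34889641956278, 'k1': -0.06328472840774797, 'pose': array([[ 1.62767495e-02, -9.89110732e-01,  1.46270392e-01,
         3.45200048e-01],
       [-9.99863204e-01, -1.65316613e-02, -5.27247194e-04,
        -1.93609632e-02],
       [ 2.93959843e-03, -1.46241801e-01, -9.89244507e-01,
         9.56121084e-01],
       [ 0.00000000e+00,  0.00000000e+00,  0.00000000e+00,
         1.00000000e+00]])}
side {'vertical_fov': 50.10082176163472, 'cx': 323.4400909562408, 'cy': 233.24380976331685, 'k1': -0.12999726713773904, 'pose': array([[ 0.85450605, -0.37652598,  0.35783737,  0.11313198],
       [-0.51907892, -0.59323865,  0.6153251 , -0.67158127],
       [-0.01940293, -0.71154486, -0.70237272,  0.776206  ],
       [ 0.        ,  0.        ,  0.        ,  1.        ]])}
```

View pics/top0.png

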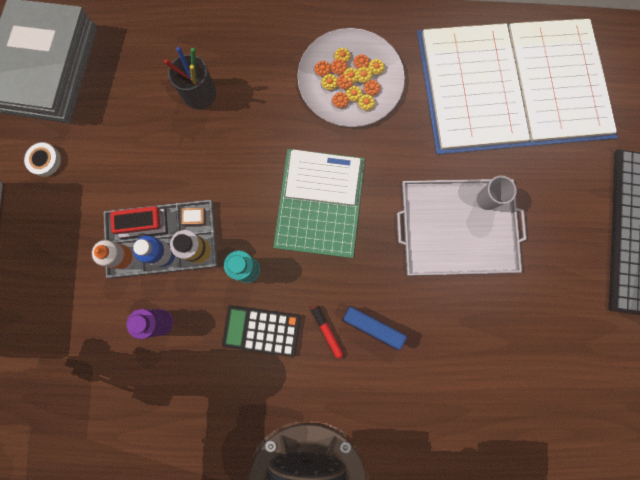

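View pics/side0.png

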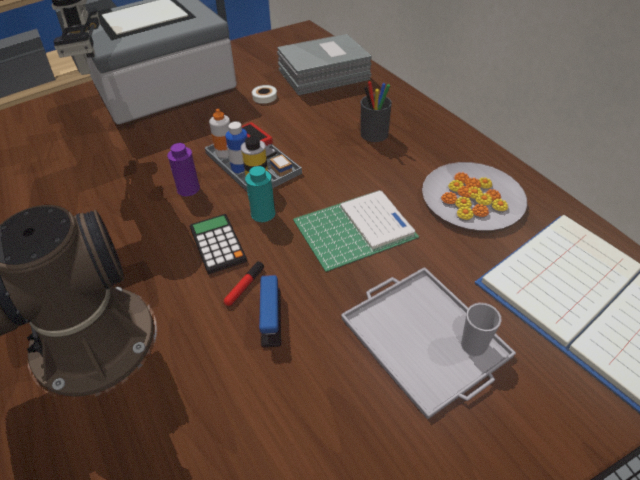

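Candidates in the top view: glue (105,254), cleaner (148,250) and the yellow tin (187,245). The look-alikes to leave alone are turquoise (241,265) and purple (142,324). The punch is at (135,220) and the staples at (191,215). Next: close crops and the networks.

```bash
cat > h.py <<'E'
from station import arm
import numpy as np, cv2
from scipy.optimize import least_squares
def proj(P,n):
    c=arm.camera_params(n);T=np.linalg.inv(c["pose"]);P=np.atleast_2d(P)
    q=P@T[:3,:3].T+T[:3,3];s=q[:,:2]/q[:,2:]
    f=240/np.tan(np.radians(c["vertical_fov"])/2)
    s=s*(1+c["k1"]*(s**2).sum(1,keepdims=True))
    return s*f+[c["cx"],c["cy"]]
def unproj(uv,z,n):
    c=arm.camera_params(n);f=240/np.tan(np.radians(c["vertical_fov"])/2)
    d=(np.atleast_2d(uv)-[c["cx"],c["cy"]])/f;s=d.copy()
    for _ in range(20): s=d/(1+c["k1"]*(s**2).sum(1,keepdims=True))
    r=np.c_[s,np.ones(len(s))]@c["pose"][:3,:3].T;o=c["pose"][:3,3]
    return (o+r*((z-o[2])/r[:,2:]))[:,:2]
def crop(n,b,k,name):
    im=arm.grab_frame(n) if isinstance(n,str) else n
    l,t,r,bb=b;cv2.imwrite("pics/"+name,cv2.resize(im[t:bb,l:r],None,fx=k,fy=k,interpolation=cv2.INTER_CUBIC))
# radius profiles (z,r)
PROF={"glue":[(0,.025),(.098,.025),(.106,.012),(.128,.004)],"cleaner":[(0,.026),(.1,.026),(.107,.015),(.125,.015)],"tin":[(0,.0275),(.104,.0275),(.104,.017),(.122,.017)]}
def cyl(name,x,y,z0):
    a=np.linspace(0,2*np.pi,48)
    return np.concatenate([np.c_[x+r*np.cos(a),y+r*np.sin(a),np.full(48,z0+z)] for z,r in PROF[name]])
E
python3 - <<'E'
from h import *
for n in("top","side"):
    arm.grab_frame(n)
    for t in("glue","cleaner","tin","punch","organiser","tray","mat","tumbler","staples"):
        print(n,t,[(round(d["score"],2),np.round(d["box"]).astype(int).tolist()) for d in arm.search_frame(t,n)][:4])
im=cv2.imread("pics/top0.png")
crop(im,(85,190,285,345),4,"c1.png")
crop(im,(265,140,375,265),5,"c2.png");crop(im,(390,165,535,285),5,"c3.png")
crop(cv2.imread("pics/side0.png"),(150,90,320,230),4,"c4.png")
E
```

```text
top glue [(0.94, [92, 241, 134, 269])]
top cleaner [(0.64, [134, 237, 173, 265])]
top tin [(0.71, [227, 250, 258, 284]), (0.63, [170, 232, 211, 264]), (0.6, [126, 312, 172, 337])]
top punch [(0.8, [110, 209, 168, 240]), (0.32, [274, 149, 364, 258])]
top organiser [(0.65, [102, 198, 214, 276])]
top tray [(0.73, [398, 182, 527, 273])]
top mat [(0.79, [274, 148, 364, 256])]
top tumbler [(0.83, [476, 173, 513, 211]), (0.18, [396, 180, 525, 275])]
top staples [(0.78, [182, 209, 206, 227])]
side glue [(0.63, [207, 111, 230, 159])]
side cleaner [(0.65, [228, 123, 249, 172])]
side tin [(0.96, [242, 170, 276, 222]), (0.77, [242, 137, 266, 177]), (0.77, [168, 142, 197, 193])]
side punch [(0.9, [241, 125, 274, 156])]
side organiser [(0.61, [205, 145, 304, 191])]
side tray [(0.7, [343, 267, 515, 416])]
side mat [(0.7, [294, 191, 416, 271])]
side tumbler [(0.64, [460, 304, 501, 355])]
side staples [(0.8, [269, 155, 293, 176])]
```

View pics/c1.png

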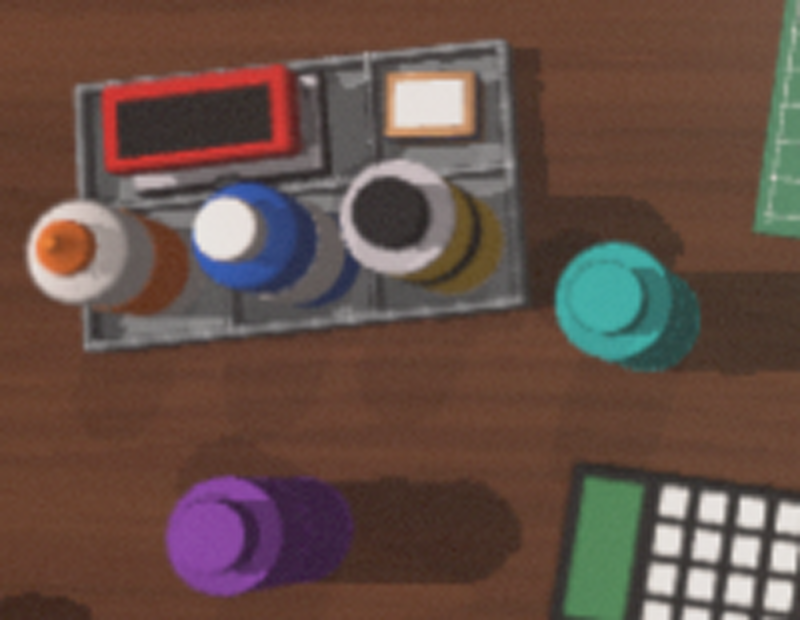

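View pics/c2.png

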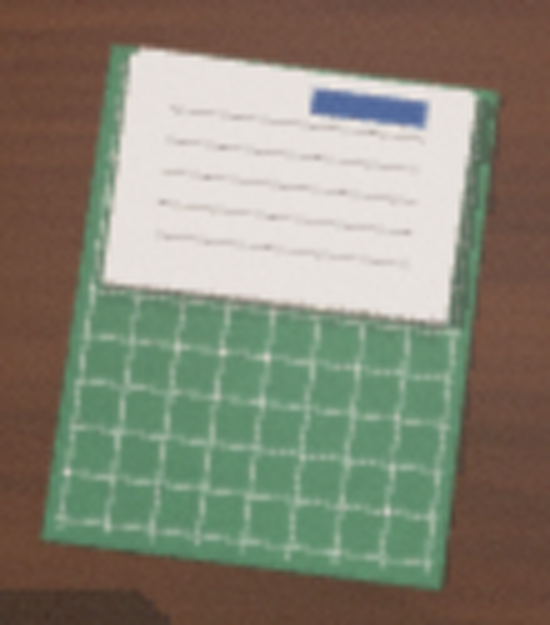

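View pics/c3.png

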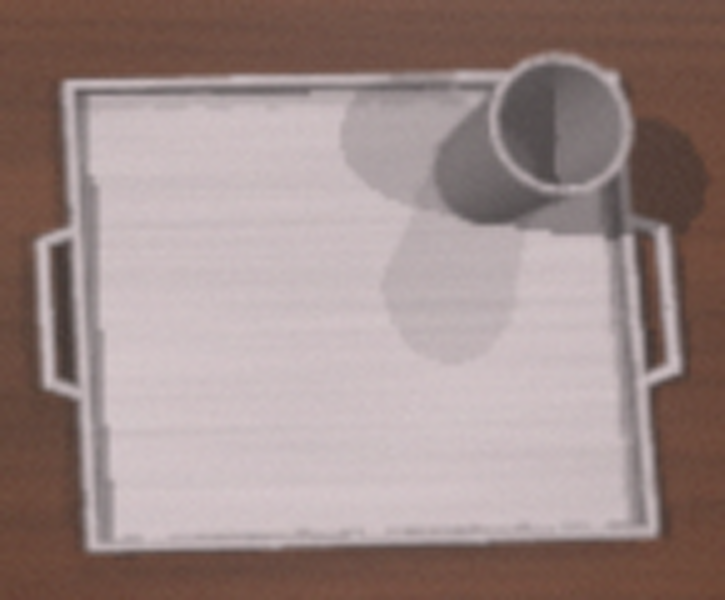

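View pics/c4.png

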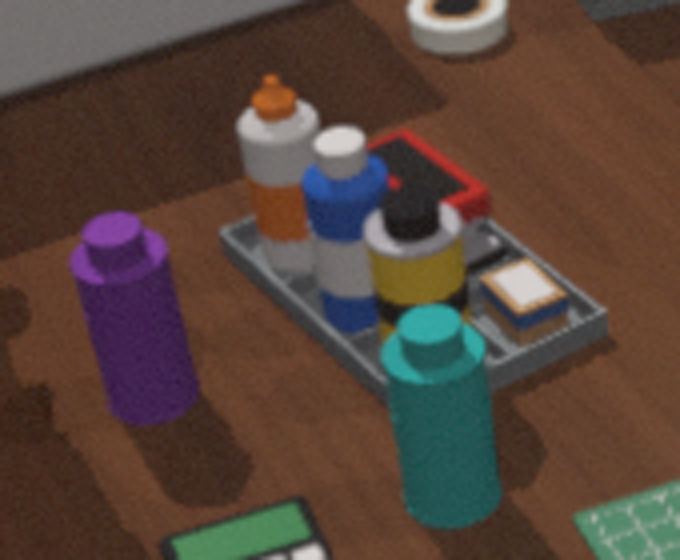

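```bash
cat > est.py <<'E'
from h import *
def rect(px,off,k,z,sx,sy):
    P=unproj(np.array(px)/k+off,z,"top")  # order TL TR BR BL : x+,y+ ; x+,y-; x-,y-; x-,y+
    L=np.array([[sx,sy],[sx,-sy],[-sx,-sy],[-sx,sy]])/2
    f=lambda p:((L@np.array([[np.cos(p[2]),np.sin(p[2])],[-np.sin(p[2]),np.cos(p[2])]])+p[:2])-P).ravel()
    r=least_squares(f,[*P.mean(0),0]);return r.x,np.abs(r.fun).max()
def pt(c,off,k,z): return unproj(np.array([c])/k+off,z,"top")[0]
if __name__=="__main__":
    np.set_printoptions(precision=4,suppress=True)
    o1,o2,o3=(85,190),(265,140),(390,165)
    print("org",*rect([(76,86),(507,42),(525,303),(88,350)],o1,4,.018,.142,.232))
    print("punch",*rect([(103,92),(292,65),(297,148),(107,172)],o1,4,.058,.046,.098))
    print("mat",*rect([(112,45),(497,92),(440,588),(45,540)],o2,5,.003,.220,.170))
    print("tray",*rect([(63,82),(620,75),(657,536),(88,549)],o3,5,.012,.2,.24))
    for n,c,z in(("glue",(77,251),.102),("cleanercap",(222,229),.129),("tinrim",(398,218),.108),("tincap",(390,212),.126),("turq",(605,297),.122),("purp",(212,537),.122),("staples",(430,104),.032)):
        print(n,pt(c,o1,4,z))
    print("tumbler",pt((562,123),o3,5,.088))
E
python3 est.py
python3 - <<'E'
from h import *
# two-camera fit of cylinder boxes
B={"glue":[(92,241,134,269),(207,111,230,159)],"cleaner":[(134,237,173,265),(228,123,249,172)],"tin":[(170,232,211,264),(242,137,266,177)]}
for t,(bt,bs) in B.items():
    def f(p):
        r=[]
        for n,b,w in(("top",bt,[1,1,1,1]),("side",bs,[1,1,1,0])):
            q=proj(cyl(t,*p,.004),n);r+=list((np.r_[q.min(0),q.max(0)]-b)*w)
        return r
    r=least_squares(f,[.45,.35],loss="soft_l1");print(t,r.x.round(4),np.round(r.fun if False else f(r.x),1))
E
```

```text
org [0.4843 0.3207 0.1223] 0.0014389339159727177
punch [0.5159 0.3594 0.1463] 0.002257670507104237
mat [ 0.5707 -0.0149 -0.1056] 0.001119415367193205
tray [ 0.5219 -0.3175  0.0361] 0.001970178593380667
glue [0.4425 0.3958]
cleanercap [0.4509 0.3148]
tinrim [0.4603 0.239 ]
tincap [0.4606 0.2374]
turq [0.4233 0.1364]
purp [0.3101 0.3123]
staples [0.5306 0.249 ]
tumbler [ 0.5834 -0.3775]
glue [0.4404 0.3973] [-1.2 -0.1  2.4  2.  -0.2 -2.   2.5 -0. ]
cleaner [0.4508 0.3125] [-0.7 -1.4  3.5  2.4 -4.4 -1.1  1.4  0. ]
tin [0.4586 0.2394] [-0.1 -1.   0.6  1.1 -3.5 -0.9  1.   0. ]
```

Fits agree: glue at the +y front compartment, cleaner in the middle, tin at −y. I'll keep the jaws along organiser x, because the 25 mm gaps between bottles are too tight for the fingers. First reach: the glue.

```bash
python3 -m inch '[[[1,-1,0,0,0,-0.361],[1,-1,0,0,0,-0.361],[1,-1,0,0,0,-0.361],[1,-1,0,0,0,-0.361],[1,-1,0,0,0,-0.361],[1,-1,0,0,0,-0.361],[1,-1,0,0,0,-0.361],[1,-1,0,0,0,-0.361]]]' 87 25
python3 -m inch '[[[0.17,-0.232,0,0,0,0],[0.17,-0.232,0,0,0,0],[0.17,-0.232,0,0,0,0]]]'
python3 - <<'E'
from h import *
crop("top",(60,150,300,330),3,"a1.png");crop("side",(120,40,340,240),3,"a2.png")
E
```

```text
t: 2.1
eef_pos: [0.4082, 0.4423, 0.4047]
ee_rot: [-3.142, 0.0, -1.444]
force: [0.1, -0.4, -0.5]
width: 0.087
t: 2.48
eef_pos: [0.4422, 0.3959, 0.4047]
ee_rot: [-3.141, 0.0, -1.446]
force: [-0.2, -0.4, 0.8]
width: 0.0874
```

View pics/a1.png

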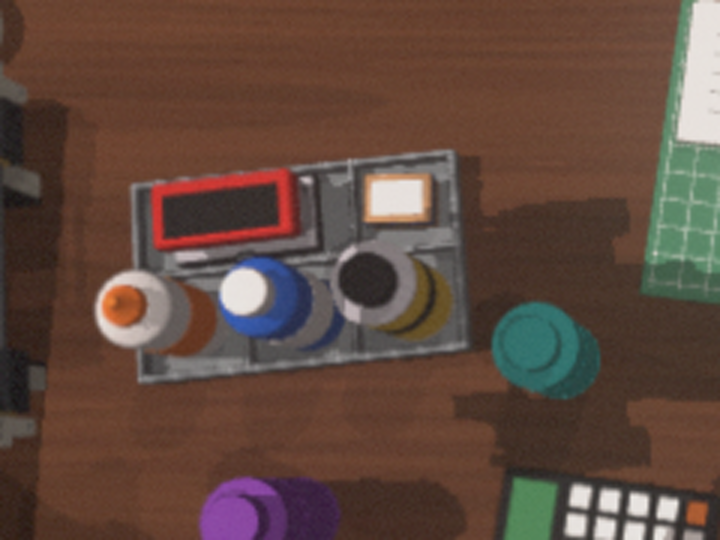

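View pics/a2.png

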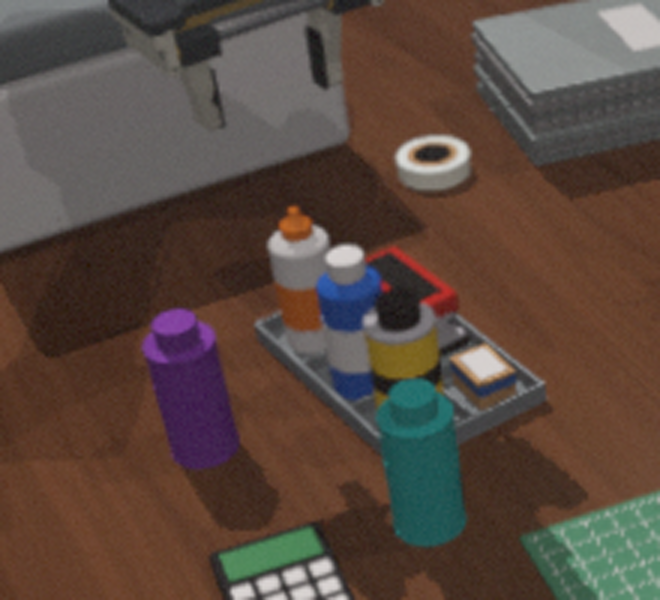

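The gripper hangs over the glue (crop px ~(295,225) side view), fingers straddling along x. Descending and gripping.

```bash
python3 -m inch '[[[0,0,-0.2,0,0,0],[0,0,-0.4,0,0,0],[0,0,-0.6,0,0,0],[0,0,-0.7,0,0,0],[0,0,-0.78,0,0,0],[0,0,-0.78,0,0,0]]]'
python3 -m inch '[[[0,0,0,0,0,0],[0,0,0,0,0,0],[0,0,0,0,0,0],[0,0,0,0,0,0],[0,0,0,0,0,0],[0,0,0,0,0,0]]]' 35 25
```

```text
t: 3.32
eef_pos: [0.4419, 0.3959, 0.2477]
ee_rot: [3.14, -0.002, -1.447]
force: [0.4, -0.1, 0.6]
width: 0.0871
t: 4.08
eef_pos: [0.4425, 0.3957, 0.249]
ee_rot: [-3.141, 0.0, -1.448]
force: [-0.2, 0.2, 2.3]
width: 0.0493
```

```bash
python3 -m inch '[[[0,0,0.2,0,0,0],[0,0,0.5,0,0,0],[0,0,0.75,0,0,0],[0,0,0.775,0,0,0]]]'
python3 -m inch '[[[0,-0.25,0,0,0,0],[0,-0.5,0,0,0,0],[0,-0.75,0,0,0,0],[0,-1,0,0,0,0]]]'
python3 -m inch '[[[0,-0.25,0,0,0,0],[0,-0.5,0,0,0,0],[0,-0.75,0,0,0,0],[0,-1,0,0,0,0]]]'
python3 -m inch '[[[0.13,-0.25,0,0,0,0],[0.13,-0.5,0,0,0,0],[0.13,-0.75,0,0,0,0],[0.13,-1,0,0,0,0]]]'
python3 -m inch '[[[0,-0.175,0,0,0,0],[0,-0.175,0,0,0,0],[0,-0.175,0,0,0,0],[0,-0.175,0,0,0,0]]]'
python3 - <<'E'
from h import *
im=arm.grab_frame("side");cv2.imwrite("pics/b1.png",im)
cv2.imwrite("pics/b2.png",arm.grab_frame("top"))
E
```

```text
t: 4.58
eef_pos: [0.4428, 0.396, 0.4078]
ee_rot: [-3.137, 0.005, -1.448]
force: [-0.0, -0.0, -2.9]
width: 0.0493
t: 5.08
eef_pos: [0.4417, 0.1939, 0.4023]
ee_rot: [3.14, -0.001, -1.448]
force: [0.9, 0.4, -0.7]
width: 0.0495
t: 5.58
eef_pos: [0.4416, -0.006, 0.4026]
ee_rot: [3.14, 0.0, -1.448]
force: [1.4, 0.3, -2.0]
width: 0.0497
t: 6.08
eef_pos: [0.4677, -0.2059, 0.4023]
ee_rot: [3.14, 0.001, -1.448]
force: [1.3, 0.7, -1.8]
width: 0.0497
t: 6.58
eef_pos: [0.4683, -0.2386, 0.4033]
ee_rot: [3.141, 0.0, -1.447]
force: [0.3, 0.8, -2.1]
width: 0.0492
```

View pics/b1.png

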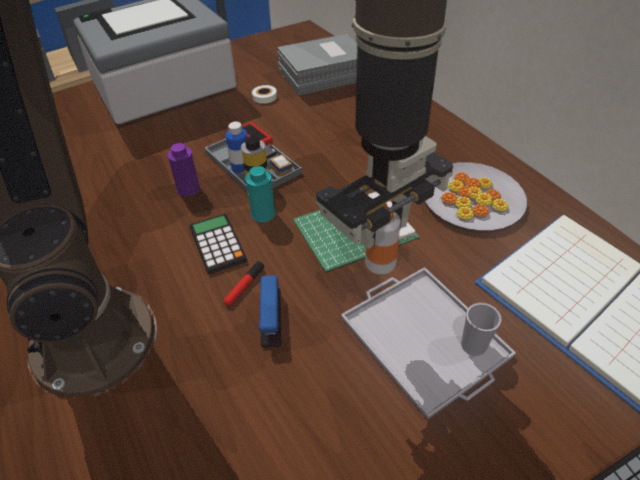

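View pics/b2.png

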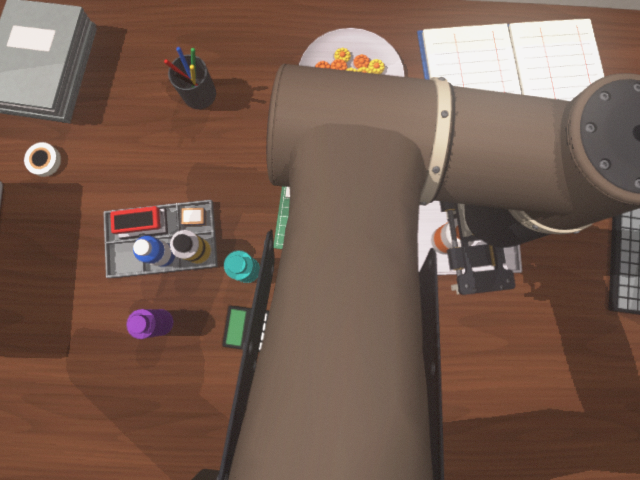

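The glue is held upright at (382,245) in the side view, above the tray. Lowering it and releasing.

```bash
python3 -m inch '[[[0,0,-0.2,0,0,0],[0,0,-0.45,0,0,0],[0,0,-0.65,0,0,0],[0,0,-0.73,0,0,0],[0,0,-0.76,0,0,0],[0,0,-0.775,0,0,0],[0,0,-0.775,0,0,0],[0,0,-0.775,0,0,0]]]'
python3 -m inch '[[[0,0,0,0,0,0],[0,0,0,0,0,0],[0,0,0,0,0,0],[0,0,0,0,0,0]]]' 78
python3 -m inch '[[[0,0,0.15,0,0,0],[0,0,0.4,0,0,0],[0,0,0.65,0,0,0],[0,0,0.775,0,0,0]]]'
python3 -m inch '[[[-0.04,0.25,0,0,0,0],[-0.04,0.5,0,0,0,0],[-0.04,0.75,0,0,0,0],[-0.04,1,0,0,0,0]]]'
python3 -m inch '[[[-0.05,0.25,0,0,0,0],[-0.05,0.5,0,0,0,0],[-0.05,0.75,0,0,0,0],[-0.05,1,0,0,0,0]]]'
python3 -m inch '[[[0,0.25,0,0,0,0],[0,0.5,0,0,0,0],[0,0.765,0,0,0,0],[0,0.765,0,0,0,0],[0,0.765,0,0,0,0]]]' 87
python3 - <<'E'
from h import *
cv2.imwrite("pics/d1.png",arm.grab_frame("side"));crop("top",(380,150,560,290),4,"d2.png")
E
```

```text
t: 7.68
eef_pos: [0.4686, -0.2394, 0.2495]
ee_rot: [-3.14, -0.0, -1.448]
force: [-0.7, -0.3, -1.4]
width: 0.0492
t: 8.18
eef_pos: [0.4684, -0.2394, 0.2487]
ee_rot: [-3.142, -0.0, -1.448]
force: [-0.3, 0.1, 0.1]
width: 0.0773
t: 8.68
eef_pos: [0.4686, -0.2395, 0.4068]
ee_rot: [-3.138, -0.001, -1.448]
force: [-0.5, -1.2, -0.8]
width: 0.078
t: 9.18
eef_pos: [0.46, -0.0379, 0.4039]
ee_rot: [-3.141, 0.0, -1.448]
force: [0.6, -0.1, 0.5]
width: 0.0781
t: 9.68
eef_pos: [0.45, 0.1622, 0.4039]
ee_rot: [-3.141, 0.0, -1.448]
force: [0.9, -0.3, 0.9]
width: 0.0781
t: 10.3
eef_pos: [0.4501, 0.3136, 0.4032]
ee_rot: [3.141, -0.001, -1.447]
force: [0.1, -0.2, -0.0]
width: 0.0872
```

View pics/d1.png

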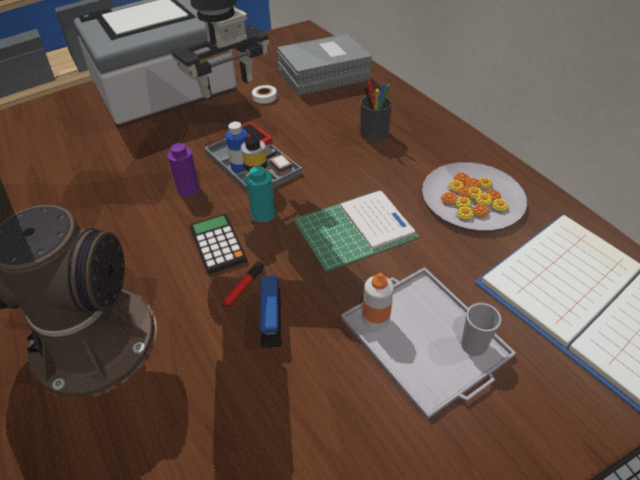

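View pics/d2.png

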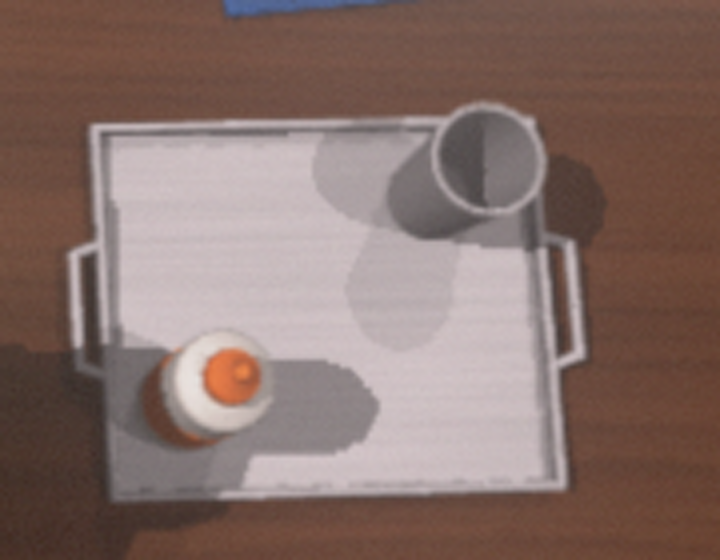

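The glue stands on the tray at crop px (215,390), clear of the tumbler. Now the cleaner.

```bash
python3 -m inch '[[[0,0,-0.2,0,0,0],[0,0,-0.4,0,0,0],[0,0,-0.6,0,0,0],[0,0,-0.7,0,0,0],[0,0,-0.775,0,0,0],[0,0,-0.775,0,0,0]]]'
python3 -m inch '[[[0,0,0,0,0,0],[0,0,0,0,0,0],[0,0,0,0,0,0],[0,0,0,0,0,0],[0,0,0,0,0,0],[0,0,0,0,0,0]]]' 35 25
python3 -m inch '[[[0,0,0.2,0,0,0],[0,0,0.5,0,0,0],[0,0,0.75,0,0,0],[0,0,0.775,0,0,0]]]'
```

```text
t: 11.15
eef_pos: [0.4504, 0.3129, 0.2482]
ee_rot: [3.141, -0.001, -1.449]
force: [-0.4, -0.6, 0.8]
width: 0.087
t: 11.9
eef_pos: [0.4505, 0.3138, 0.249]
ee_rot: [-3.141, 0.0, -1.448]
force: [1.0, 0.2, 2.9]
width: 0.0516
t: 12.4
eef_pos: [0.4507, 0.3139, 0.4073]
ee_rot: [-3.137, 0.004, -1.448]
force: [0.2, 0.7, -2.9]
width: 0.0516
```

```bash
python3 -m inch '[[[0,-0.25,0,0,0,0],[0,-0.5,0,0,0,0],[0,-0.75,0,0,0,0],[0,-1,0,0,0,0]]]'
python3 -m inch '[[[0.05,-0.25,0,0,0,0],[0.05,-0.5,0,0,0,0],[0.05,-0.75,0,0,0,0],[0.05,-1,0,0,0,0]]]'
python3 -m inch '[[[0.055,-0.25,0,0,0,0],[0.055,-0.5,0,0,0,0],[0.055,-0.75,0,0,0,0],[0.055,-1,0,0,0,0]]]'
python3 -m inch '[[[0,-0.11,0,0,0,0],[0,-0.11,0,0,0,0],[0,-0.11,0,0,0,0],[0,-0.11,0,0,0,0]]]'
python3 -m inch '[[[0,0,-0.2,0,0,0],[0,0,-0.45,0,0,0],[0,0,-0.65,0,0,0],[0,0,-0.73,0,0,0],[0,0,-0.76,0,0,0],[0,0,-0.775,0,0,0],[0,0,-0.775,0,0,0],[0,0,-0.775,0,0,0]]]'
python3 -m inch '[[[0,0,0,0,0,0],[0,0,0,0,0,0],[0,0,0,0,0,0],[0,0,0,0,0,0]]]' 78
python3 -m inch '[[[0,0,0.15,0,0,0],[0,0,0.4,0,0,0],[0,0,0.65,0,0,0],[0,0,0.775,0,0,0]]]'
python3 -m inch '[[[-0.03,0.25,0,0,0,0],[-0.03,0.5,0,0,0,0],[-0.03,0.75,0,0,0,0],[-0.03,1,0,0,0,0]]]'
python3 -m inch '[[[-0.025,0.25,0,0,0,0],[-0.025,0.5,0,0,0,0],[-0.025,0.75,0,0,0,0],[-0.025,1,0,0,0,0]]]' 87
python3 -m inch '[[[0,0.25,0,0,0,0],[0,0.5,0,0,0,0],[0,0.74,0,0,0,0],[0,0.74,0,0,0,0],[0,0.74,0,0,0,0]]]'
python3 - <<'E'
from h import *
crop("side",(300,200,540,420),3,"e1.png");crop("side",(140,40,340,240),3,"e3.png");crop("top",(80,150,540,290),1.7,"e2.png")
E
```

```text
t: 12.9
eef_pos: [0.4495, 0.1119, 0.4022]
ee_rot: [3.139, -0.001, -1.448]
force: [1.5, 0.1, -2.1]
width: 0.0513
t: 13.4
eef_pos: [0.4595, -0.0879, 0.4023]
ee_rot: [3.139, 0.001, -1.448]
force: [0.5, 0.3, -2.6]
width: 0.0513
t: 13.9
eef_pos: [0.4707, -0.2878, 0.4019]
ee_rot: [3.139, 0.002, -1.448]
force: [0.5, 0.5, -1.7]
width: 0.0516
t: 14.4
eef_pos: [0.4714, -0.3075, 0.4034]
ee_rot: [3.141, 0.0, -1.447]
force: [0.0, 0.3, -1.8]
width: 0.0514
t: 15.4
eef_pos: [0.4716, -0.3085, 0.2496]
ee_rot: [-3.14, -0.001, -1.448]
force: [-0.8, 0.3, -2.1]
width: 0.0517
t: 15.9
eef_pos: [0.4714, -0.3084, 0.2487]
ee_rot: [-3.141, -0.0, -1.448]
force: [-0.2, -1.1, -0.4]
width: 0.0776
t: 16.4
eef_pos: [0.4716, -0.3086, 0.4069]
ee_rot: [-3.138, -0.002, -1.448]
force: [-0.2, -0.1, -1.7]
width: 0.0782
t: 16.9
eef_pos: [0.465, -0.107, 0.4038]
ee_rot: [-3.141, -0.0, -1.448]
force: [1.2, -0.2, -0.1]
width: 0.0782
t: 17.4
eef_pos: [0.46, 0.0932, 0.404]
ee_rot: [-3.141, 0.0, -1.448]
force: [1.6, 0.1, -0.3]
width: 0.0869
t: 18.02
eef_pos: [0.4601, 0.2395, 0.4034]
ee_rot: [3.141, -0.001, -1.447]
force: [-0.2, -0.4, -0.2]
width: 0.0871
```

View pics/e1.png

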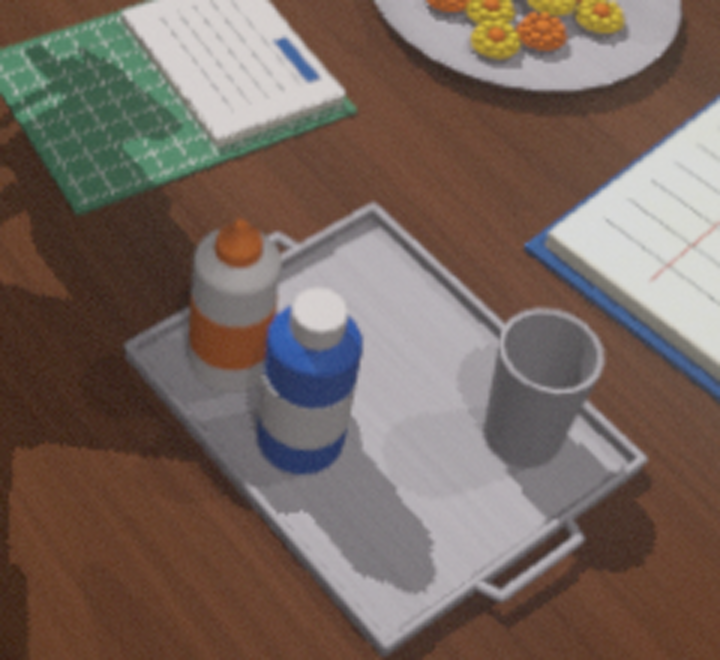

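View pics/e2.png

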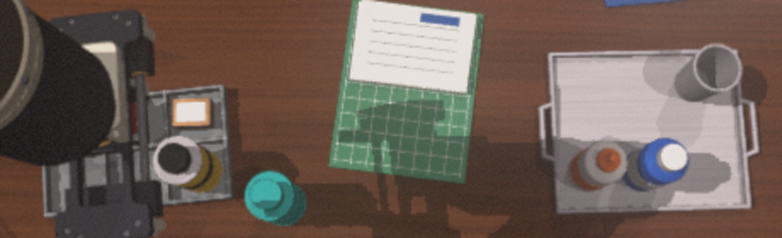

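View pics/e3.png

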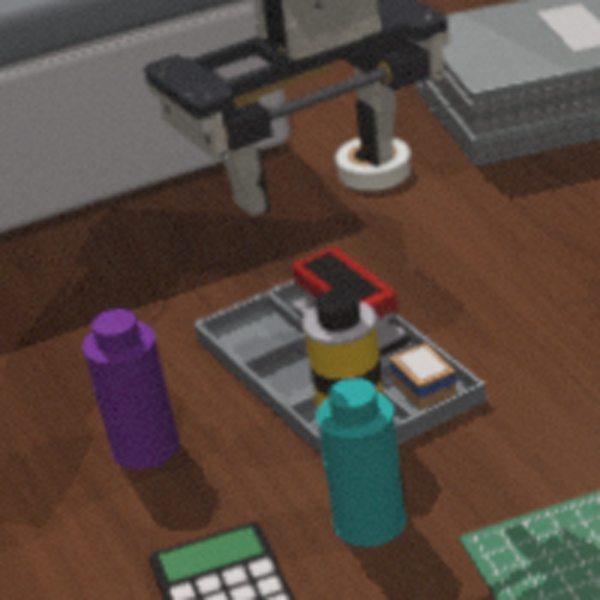

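Glue and cleaner stand on the tray, at e1 px (235,310) and (310,380). The gripper is over the yellow tin, whose centre I measured at (0.460, 0.239); turquoise is 110 mm away. Gripping the tin.

```bash
python3 -m inch '[[[0,0,-0.2,0,0,0],[0,0,-0.4,0,0,0],[0,0,-0.6,0,0,0],[0,0,-0.7,0,0,0],[0,0,-0.775,0,0,0],[0,0,-0.775,0,0,0]]]'
python3 -m inch '[[[0,0,0,0,0,0],[0,0,0,0,0,0],[0,0,0,0,0,0],[0,0,0,0,0,0],[0,0,0,0,0,0],[0,0,0,0,0,0]]]' 35 30
python3 -m inch '[[[0,0,0.2,0,0,0],[0,0,0.5,0,0,0],[0,0,0.75,0,0,0],[0,0,0.775,0,0,0]]]'
```

```text
t: 18.92
eef_pos: [0.4604, 0.239, 0.2481]
ee_rot: [3.141, -0.001, -1.449]
force: [0.8, 1.1, 0.2]
width: 0.0873
t: 19.68
eef_pos: [0.4606, 0.2398, 0.249]
ee_rot: [-3.141, 0.0, -1.448]
force: [0.1, 0.1, 3.1]
width: 0.0539
t: 20.18
eef_pos: [0.4608, 0.2399, 0.4073]
ee_rot: [-3.137, 0.004, -1.448]
force: [0.0, 0.3, -2.3]
width: 0.0541
```

```bash
python3 -m inch '[[[0,-0.25,0,0,0,0],[0,-0.5,0,0,0,0],[0,-0.75,0,0,0,0],[0,-1,0,0,0,0]]]'
python3 -m inch '[[[0.05,-0.25,0,0,0,0],[0.05,-0.5,0,0,0,0],[0.05,-0.75,0,0,0,0],[0.05,-1,0,0,0,0]]]'
python3 -m inch '[[[0.02,-0.25,0,0,0,0],[0.02,-0.5,0,0,0,0],[0.02,-0.75,0,0,0,0],[0.02,-1,0,0,0,0]]]'
python3 -m inch '[[[0,-0.09,0,0,0,0],[0,-0.09,0,0,0,0],[0,-0.09,0,0,0,0],[0,-0.09,0,0,0,0]]]'
python3 -m inch '[[[0,0,-0.2,0,0,0],[0,0,-0.45,0,0,0],[0,0,-0.65,0,0,0],[0,0,-0.73,0,0,0],[0,0,-0.76,0,0,0],[0,0,-0.775,0,0,0],[0,0,-0.775,0,0,0],[0,0,-0.775,0,0,0]]]'
python3 -m inch '[[[0,0,0,0,0,0],[0,0,0,0,0,0],[0,0,0,0,0,0],[0,0,0,0,0,0]]]' 72
python3 -m inch '[[[0,0,0.15,0,0,0],[0,0,0.4,0,0,0],[0,0,0.65,0,0,0],[0,0,0.775,0,0,0]]]'
python3 -m inch '[[[0,0.25,0,0,0,0],[0,0.5,0,0,0,0],[0,0.75,0,0,0,0],[0,1,0,0,0,0]]]'
python3 -m inch '[[[0,0.25,0,0,0,0],[0,0.5,0,0,0,0],[0,0.75,0,0,0,0],[0,1,0,0,0,0],[0,1,0,0,0,0]]]' 87
python3 - <<'E'
from h import *
crop("side",(300,200,540,420),3,"f1.png");crop("top",(85,190,285,345),4,"f2.png");print(arm.search_frame("punch","top")[:2])
E
```

```text
t: 20.68
eef_pos: [0.4595, 0.038, 0.4023]
ee_rot: [3.139, -0.0, -1.448]
force: [1.2, 0.4, -1.5]
width: 0.0541
t: 21.18
eef_pos: [0.4696, -0.1619, 0.4022]
ee_rot: [3.139, 0.001, -1.448]
force: [1.8, 0.6, -0.4]
width: 0.0533
t: 21.68
eef_pos: [0.4738, -0.3618, 0.4018]
ee_rot: [3.139, 0.002, -1.448]
force: [1.0, -0.5, -1.3]
width: 0.0539
t: 22.18
eef_pos: [0.4745, -0.3773, 0.4037]
ee_rot: [-3.141, 0.0, -1.447]
force: [0.2, -0.1, -1.4]
width: 0.0538
t: 23.18
eef_pos: [0.4746, -0.3785, 0.2497]
ee_rot: [-3.14, -0.001, -1.448]
force: [-0.8, 0.3, -0.8]
width: 0.0542
t: 23.68
eef_pos: [0.4744, -0.3784, 0.2487]
ee_rot: [-3.142, -0.0, -1.448]
force: [-0.7, 0.1, -0.5]
width: 0.0722
t: 24.18
eef_pos: [0.4746, -0.3786, 0.4071]
ee_rot: [-3.138, -0.002, -1.448]
force: [0.4, -0.2, -1.3]
width: 0.0723
t: 24.68
eef_pos: [0.4741, -0.177, 0.4038]
ee_rot: [-3.141, -0.0, -1.448]
force: [1.2, 0.1, 0.9]
width: 0.0717
t: 25.3
eef_pos: [0.4743, 0.0242, 0.4039]
ee_rot: [-3.141, 0.0, -1.444]
force: [0.0, 0.2, 0.0]
width: 0.0872
[]
```

View pics/f1.png

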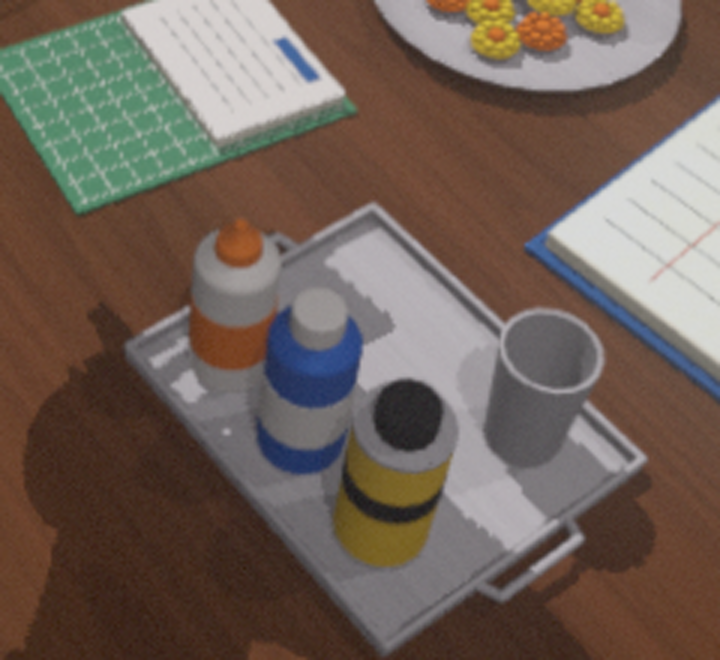

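View pics/f2.png

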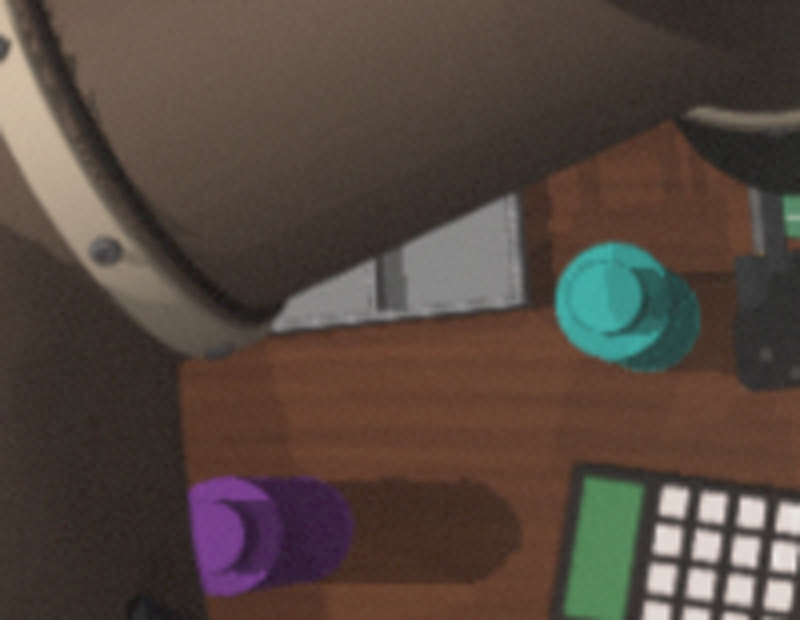

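All three stand on the tray, clear of the tumbler. Going over the punch.

```bash
python3 -m inch '[[[0.1,0.25,0,0,0,0],[0.1,0.5,0,0,0,0],[0.1,0.75,0,0,0,0],[0.1,1,0,0,0,0]]]'
python3 -m inch '[[[0.108,0.25,0,0,0,0.005],[0.108,0.5,0,0,0,0.005],[0.108,0.68,0,0,0,0.005],[0.108,0.68,0,0,0,0.005],[0.108,0.68,0,0,0,0.005]]]'
python3 - <<'E'
from h import *
im=arm.grab_frame("side");print([(d["score"],d["box"]) for d in arm.search_frame("punch","side")][:2])
crop(im,(190,90,320,210),5,"g1.png")
def lev(x,y,a,z=.058):
    L=np.array([[1,1],[1,-1],[-1,-1],[-1,1]])*[.023,.049];R=np.array([[np.cos(a),-np.sin(a)],[np.sin(a),np.cos(a)]])
    return np.c_[L@R.T+[x,y],np.full(4,z)]
for a in(.122,.146):print(((proj(lev(.5159,.3594,a),"side")-[190,90])*5).round())
E
```

```text
t: 25.95
eef_pos: [0.4948, 0.2217, 0.4037]
ee_rot: [3.142, -0.0, -1.45]
force: [0.7, -0.4, 1.4]
width: 0.087
t: 26.58
eef_pos: [0.5165, 0.3564, 0.4032]
ee_rot: [3.141, -0.001, -1.433]
force: [-0.6, -0.2, 0.2]
width: 0.0872
[(0.58, [238.4, 122.5, 276.5, 160.9]), (0.32, [268.5, 155.5, 292.1, 177.3])]
[[302. 159.]
 [408. 240.]
 [330. 275.]
 [226. 191.]]
[[300. 160.]
 [409. 239.]
 [332. 274.]
 [225. 192.]]
```

View pics/g1.png

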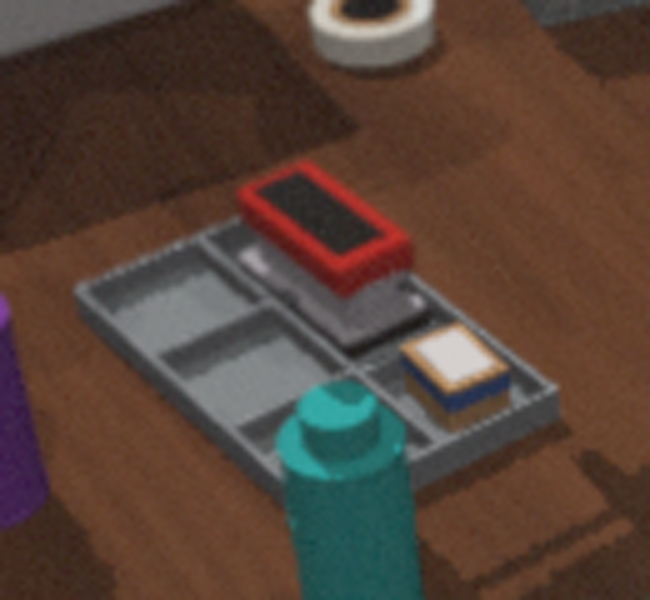

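The lever corners at crop px (304,160), (412,238), (342,274), (237,193) match the projection to about 2 mm, and the staples are clear. Descending on the lever.

```bash
python3 -m inch '[[[0,0.012,-0.2,0,0,0],[0,0.012,-0.45,0,0,0],[0,0.012,-0.7,0,0,0],[0,0.012,-0.85,0,0,0],[0,0.012,-0.91,0,0,0],[0,0.012,-0.935,0,0,0],[0,0.012,-0.935,0,0,0]]]'
python3 -m inch '[[[0,0,0,0,0,0],[0,0,0,0,0,0],[0,0,0,0,0,0],[0,0,0,0,0,0],[0,0,0,0,0,0],[0,0,0,0,0,0]]]' 35 35
python3 - <<'E'
from h import *
crop("side",(170,50,320,210),4,"i1.png")
E
```

```text
t: 27.55
eef_pos: [0.5164, 0.3601, 0.2177]
ee_rot: [-3.14, 0.001, -1.432]
force: [-0.2, 0.4, 0.1]
width: 0.0869
t: 28.3
eef_pos: [0.5162, 0.3602, 0.2168]
ee_rot: [-3.141, 0.0, -1.432]
force: [1.7, 0.2, 0.6]
width: 0.0459
```

View pics/i1.png

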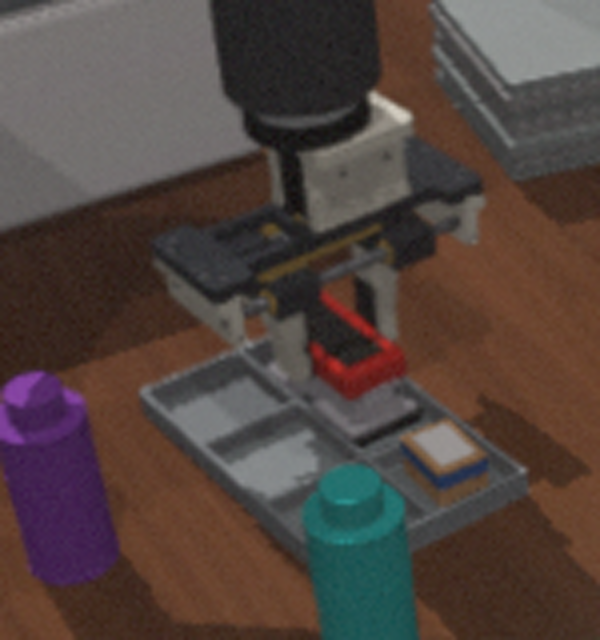

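```bash
python3 -m inch '[[[0,0,0.15,0,0,0],[0,0,0.4,0,0,0],[0,0,0.65,0,0,0],[0,0,0.775,0,0,0]]]'
python3 -m inch '[[[0,-0.25,0,0,0,-0.02],[0,-0.5,0,0,0,-0.04],[0,-0.75,0,0,0,-0.06],[0,-1,0,0,0,-0.078]]]'
python3 -m inch '[[[0,-0.25,0,0,0,0],[0,-0.5,0,0,0,0],[0,-0.75,0,0,0,0],[0,-0.845,0,0,0,0],[0,-0.845,0,0,0,0]]]'
python3 -m inch '[[[0,0,-0.2,0,0,0],[0,0,-0.45,0,0,0],[0,0,-0.65,0,0,0],[0,0,-0.72,0,0,0],[0,0,-0.72,0,0,0]]]'
python3 - <<'E'
from h import *
crop("side",(270,120,440,280),4,"j1.png")
E
```

```text
t: 28.85
eef_pos: [0.5159, 0.36, 0.3742]
ee_rot: [-3.14, 0.002, -1.432]
force: [0.3, 0.0, -3.5]
width: 0.0455
t: 29.35
eef_pos: [0.5152, 0.1583, 0.371]
ee_rot: [3.14, -0.001, -1.679]
force: [1.1, 1.1, -2.5]
width: 0.0458
t: 29.98
eef_pos: [0.5156, -0.01, 0.3712]
ee_rot: [3.14, -0.0, -1.68]
force: [0.3, 0.7, -1.8]
width: 0.0458
t: 30.6
eef_pos: [0.5162, -0.0083, 0.2274]
ee_rot: [3.14, -0.001, -1.676]
force: [-0.5, 0.0, -2.0]
width: 0.0457
```

View pics/j1.png

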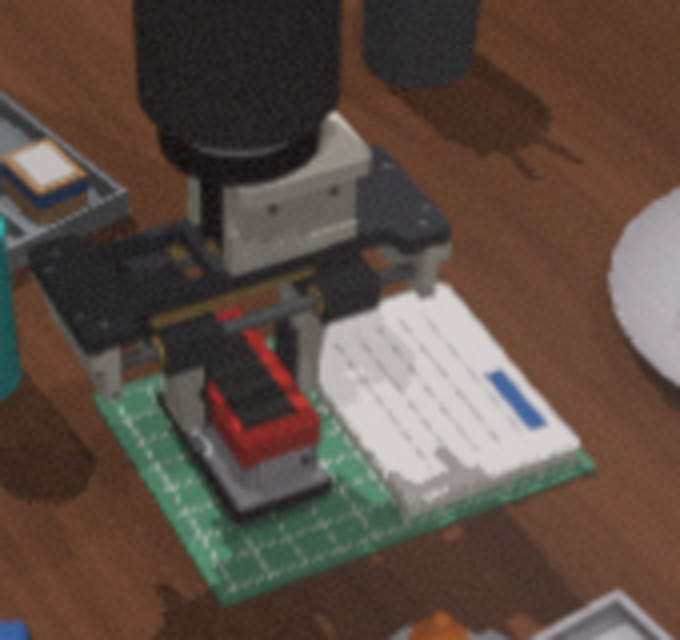

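The punch hovers over the bare half, aligned with the slips. Setting it down, then checking.

```bash
python3 -m inch '[[[0,0,-0.03,0,0,0],[0,0,-0.05,0,0,0],[0,0,-0.057,0,0,0],[0,0,-0.057,0,0,0],[0,0,-0.057,0,0,0]]]'
python3 -m inch '[[[0,0,0,0,0,0],[0,0,0,0,0,0],[0,0,0,0,0,0],[0,0,0,0,0,0],[0,0,0,0,0,0]]]' 80
python3 -m inch '[[[0,0,0.15,0,0,0],[0,0,0.4,0,0,0],[0,0,0.65,0,0,0],[0,0,0.93,0,0,0],[0,0,0.93,0,0,0]]]'
python3 -m inch '[[[0,-0.25,0,0,0,0.074],[0,-0.5,0,0,0,0.074],[-0.1,-0.75,0,0,0,0.074],[-0.2,-1,0,0,0,0.074]]]'
python3 -m inch '[[[0,-0.25,0,0,0,0],[0,-0.5,0,0,0,0],[0,-0.75,0,0,0,0],[0,-0.84,0,0,0,0],[0,-0.84,0,0,0,0]]]'
python3 - <<'E'
from h import *
im=arm.grab_frame("top");crop(im,(255,130,385,270),4,"k2.png");crop(im,(390,150,560,290),4,"k3.png")
im=arm.grab_frame("side");crop(im,(280,170,430,290),4,"k1.png");crop(im,(290,200,540,420),3,"k4.png")
E
```

```text
t: 31.28
eef_pos: [0.5161, -0.009, 0.2164]
ee_rot: [-3.141, 0.0, -1.677]
force: [-0.9, -0.3, -3.3]
width: 0.0453
t: 31.9
eef_pos: [0.516, -0.009, 0.2163]
ee_rot: [-3.142, -0.0, -1.677]
force: [0.4, 0.2, 0.4]
width: 0.0795
t: 32.52
eef_pos: [0.5169, -0.0089, 0.4072]
ee_rot: [-3.133, 0.003, -1.677]
force: [0.1, -0.0, -0.3]
width: 0.08
t: 33.02
eef_pos: [0.4752, -0.2104, 0.4014]
ee_rot: [3.141, 0.0, -1.445]
force: [1.7, 0.4, 0.1]
width: 0.0803
t: 33.65
eef_pos: [0.4756, -0.3779, 0.401]
ee_rot: [3.14, 0.001, -1.447]
force: [-0.2, 0.6, 0.2]
width: 0.0803
```

View pics/k1.png

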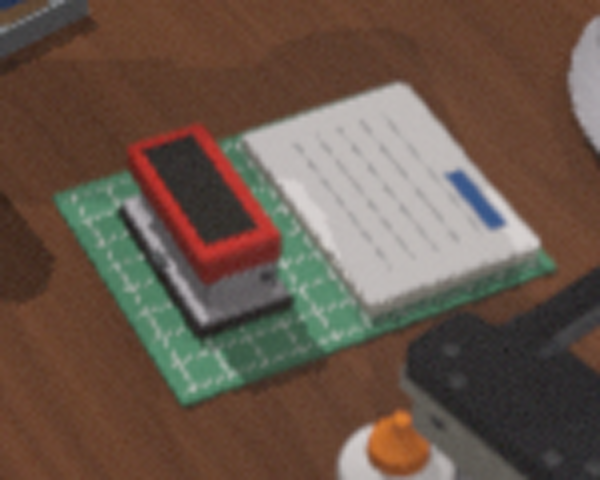

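View pics/k2.png

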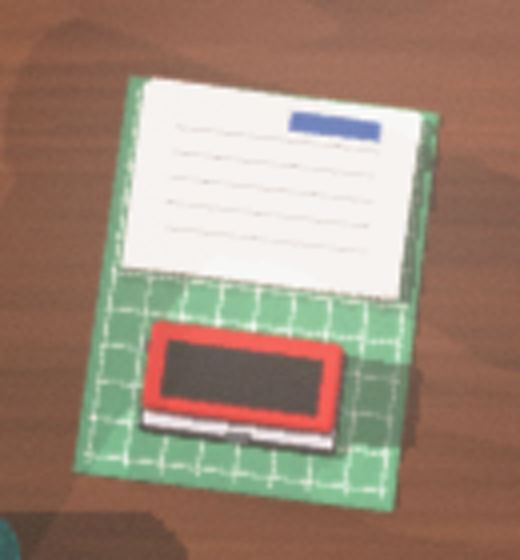

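View pics/k4.png

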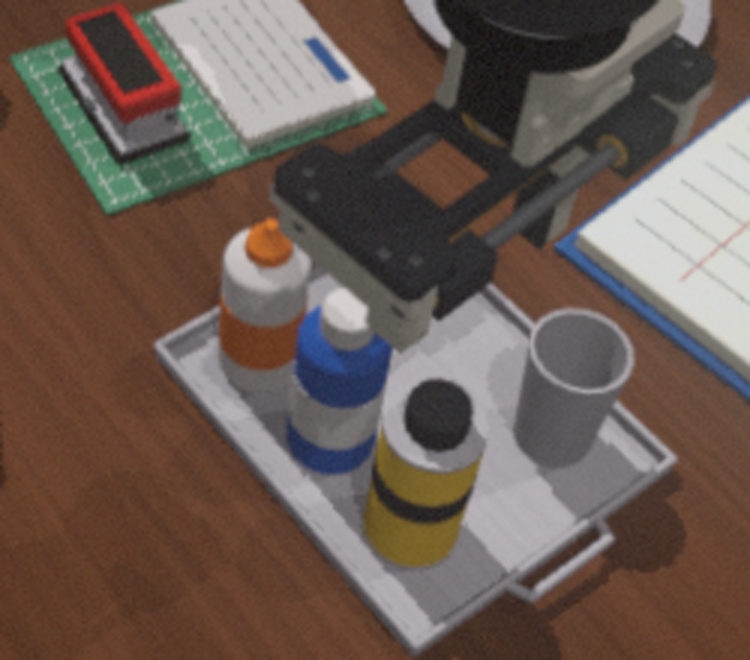

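```bash
python3 - <<'E'
from est import *
p,r=rect([(155,322),(343,345),(333,432),(145,408)],(255,130),4,.057,.046,.098)
m,_=rect([(128,76),(439,114),(394,510),(73,470)],(255,130),4,.003,.22,.17)
d=p[:2]-m[:2];c,s=np.cos(m[2]),np.sin(m[2]);print(p,m,r,[c*d[0]+s*d[1],-s*d[0]+c*d[1]],p[2]-m[2]);print(arm.get_state()["eef_pos"])
E
```

```text
[ 0.51289106 -0.00832236 -0.10701554] [ 0.57093613 -0.01470825 -0.10709506] 0.001925020343250393 [np.float64(-0.058395112174084746), np.float64(0.00014484705012214258)] 7.951964276185775e-05
[ 0.47587938 -0.37640953  0.40171022]
```

The punch is at (-58, 0) mm in mat coordinates, angle error about 0. Now returning the tin.

```bash
python3 -m inch '[[[-0.007,-0.005,-0.2,0,0,0],[-0.007,-0.005,-0.45,0,0,0],[-0.007,-0.005,-0.65,0,0,0],[-0.007,-0.005,-0.73,0,0,0],[-0.007,-0.005,-0.768,0,0,0],[-0.007,-0.005,-0.768,0,0,0]]]' 76
python3 -m inch '[[[0,0,0,0,0,0],[0,0,0,0,0,0],[0,0,0,0,0,0],[0,0,0,0,0,0],[0,0,0,0,0,0]]]' 35 30
python3 -m inch '[[[0,0,0.2,0,0,0],[0,0,0.5,0,0,0],[0,0,0.75,0,0,0],[0,0,0.775,0,0,0]]]'
python3 -m inch '[[[-0.02,0.25,0,0,0,0],[-0.02,0.5,0,0,0,0],[-0.02,0.75,0,0,0,0],[-0.02,1,0,0,0,0]]]'
python3 -m inch '[[[-0.05,0.25,0,0,0,0],[-0.05,0.5,0,0,0,0],[-0.05,0.75,0,0,0,0],[-0.05,1,0,0,0,0]]]'
python3 -m inch '[[[0,0.25,0,0,0,0],[0,0.5,0,0,0,0],[0,0.75,0,0,0,0],[0,1,0,0,0,0]]]'
python3 -m inch '[[[0,0.09,0,0,0,0],[0,0.09,0,0,0,0],[0,0.09,0,0,0,0]]]'
python3 - <<'E'
from h import *
crop("side",(150,60,330,230),4,"l1.png")
E
```

```text
t: 34.5
eef_pos: [0.4751, -0.3779, 0.2496]
ee_rot: [-3.141, -0.001, -1.444]
force: [-0.3, -0.6, -0.3]
width: 0.076
t: 35.12
eef_pos: [0.4749, -0.3782, 0.2493]
ee_rot: [-3.141, -0.001, -1.445]
force: [-0.4, 0.4, 5.4]
width: 0.0536
t: 35.62
eef_pos: [0.475, -0.3783, 0.4076]
ee_rot: [-3.136, -0.003, -1.445]
force: [1.7, -0.4, -3.2]
width: 0.0533
t: 36.12
eef_pos: [0.4698, -0.1764, 0.4021]
ee_rot: [3.139, 0.001, -1.445]
force: [0.9, 0.2, -1.9]
width: 0.0533
t: 36.62
eef_pos: [0.4597, 0.0235, 0.4024]
ee_rot: [3.14, -0.0, -1.445]
force: [0.9, -0.0, -1.9]
width: 0.0537
t: 37.12
eef_pos: [0.4598, 0.2234, 0.4022]
ee_rot: [3.139, -0.001, -1.445]
force: [0.7, 0.0, -0.1]
width: 0.0536
t: 37.5
eef_pos: [0.4603, 0.2391, 0.4029]
ee_rot: [3.14, -0.001, -1.445]
force: [-0.9, 0.2, -1.4]
width: 0.0533
```

View pics/l1.png

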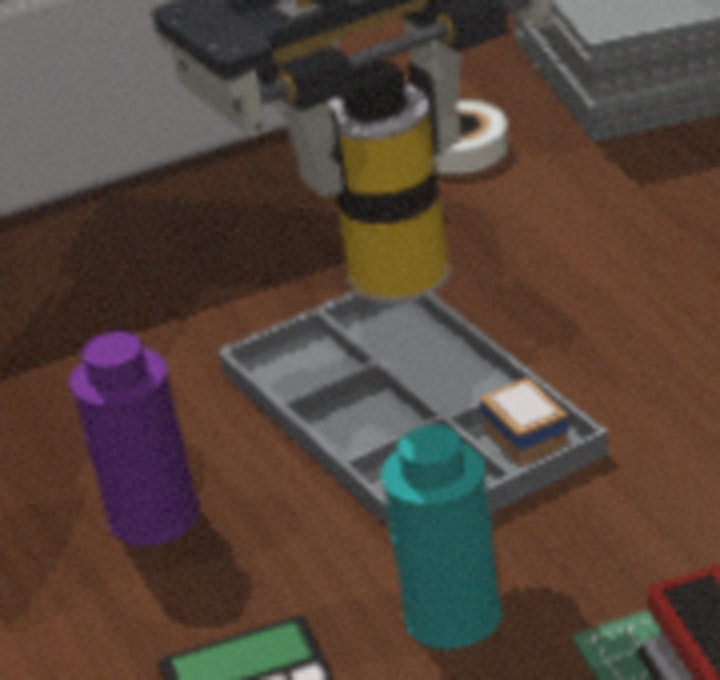

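```bash
python3 -m inch '[[[0,0,-0.2,0,0,0],[0,0,-0.45,0,0,0],[0,0,-0.65,0,0,0],[0,0,-0.73,0,0,0],[0,0,-0.76,0,0,0],[0,0,-0.77,0,0,0],[0,0,-0.77,0,0,0],[0,0,-0.77,0,0,0]]]'
python3 -m inch '[[[0,0,0,0,0,0],[0,0,0,0,0,0],[0,0,0,0,0,0],[0,0,0,0,0,0]]]' 78
python3 -m inch '[[[0,0,0.15,0,0,0],[0,0,0.4,0,0,0],[0,0,0.65,0,0,0],[0,0,0.77,0,0,0]]]'
python3 -m inch '[[[0.02,-0.25,0,0,0,0],[0.02,-0.5,0,0,0,0],[0.02,-0.75,0,0,0,0],[0.02,-1,0,0,0,0]]]'
python3 -m inch '[[[0.03,-0.25,0,0,0,0],[0.03,-0.5,0,0,0,0],[0.03,-0.75,0,0,0,0],[0.03,-1,0,0,0,0]]]'
python3 -m inch '[[[0,-0.25,0,0,0,0],[0,-0.5,0,0,0,0],[0,-0.741,0,0,0,0],[0,-0.741,0,0,0,0],[0,-0.741,0,0,0,0]]]'
python3 - <<'E'
from h import *
crop("side",(150,60,330,230),4,"m1.png");crop("top",(85,180,285,345),4,"m2.png")
E
```

```text
t: 38.55
eef_pos: [0.4608, 0.2402, 0.2504]
ee_rot: [-3.14, 0.001, -1.445]
force: [0.8, -1.3, -0.8]
width: 0.0533
t: 39.05
eef_pos: [0.4606, 0.2401, 0.2497]
ee_rot: [-3.142, 0.0, -1.445]
force: [-0.1, 0.4, 0.4]
width: 0.0777
t: 39.55
eef_pos: [0.4608, 0.2401, 0.4068]
ee_rot: [-3.138, 0.002, -1.445]
force: [0.8, 0.6, -0.4]
width: 0.0776
t: 40.05
eef_pos: [0.4642, 0.0385, 0.4038]
ee_rot: [-3.141, 0.0, -1.444]
force: [1.1, 0.9, 1.1]
width: 0.0779
t: 40.55
eef_pos: [0.4703, -0.1616, 0.4039]
ee_rot: [-3.141, -0.0, -1.445]
force: [0.4, 0.5, -0.1]
width: 0.0777
t: 41.18
eef_pos: [0.4703, -0.3082, 0.4033]
ee_rot: [3.141, 0.0, -1.446]
force: [0.0, -0.3, 0.2]
width: 0.0782
```

View pics/m1.png

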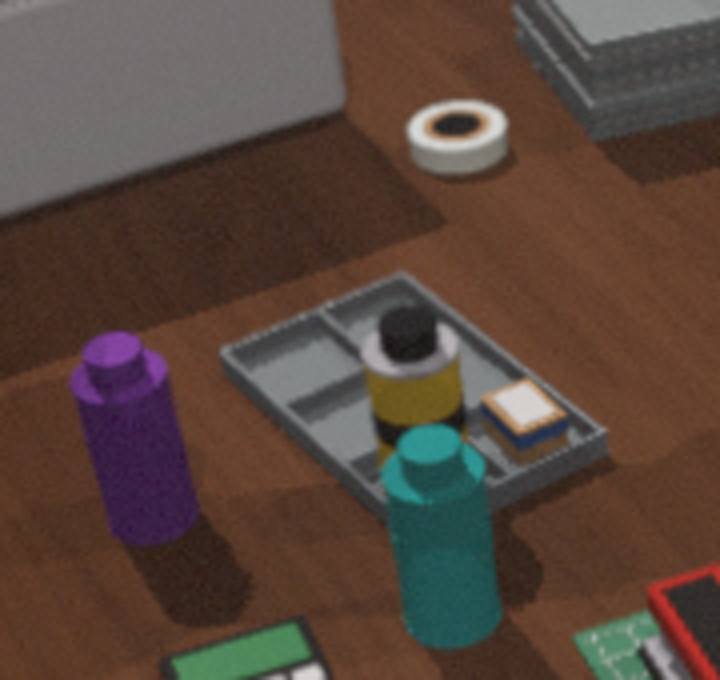

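View pics/m2.png

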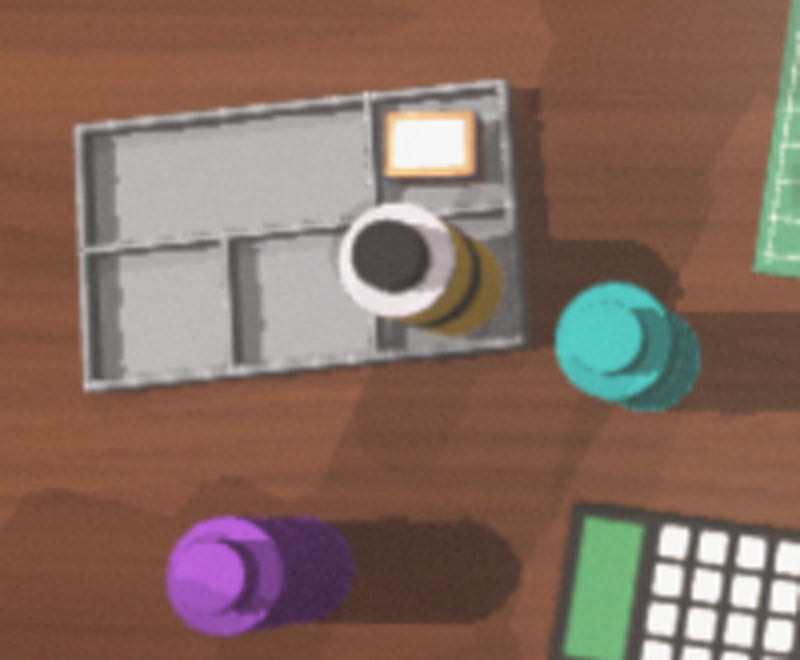

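The tin is back exactly where it stood, staples untouched. Cleaner next.

```bash
python3 -m inch '[[[0,0,-0.2,0,0,0],[0,0,-0.45,0,0,0],[0,0,-0.65,0,0,0],[0,0,-0.73,0,0,0],[0,0,-0.773,0,0,0],[0,0,-0.773,0,0,0]]]' 82
python3 -m inch '[[[0,0,0,0,0,0],[0,0,0,0,0,0],[0,0,0,0,0,0],[0,0,0,0,0,0],[0,0,0,0,0,0]]]' 35 25
python3 -m inch '[[[0,0,0.2,0,0,0],[0,0,0.5,0,0,0],[0,0,0.75,0,0,0],[0,0,0.775,0,0,0]]]'
python3 -m inch '[[[-0.05,0.25,0,0,0,0],[-0.05,0.5,0,0,0,0],[-0.05,0.75,0,0,0,0],[-0.05,1,0,0,0,0]]]'
python3 -m inch '[[[-0.05,0.25,0,0,0,0],[-0.05,0.5,0,0,0,0],[-0.05,0.75,0,0,0,0],[-0.05,1,0,0,0,0]]]'
python3 -m inch '[[[0,0.25,0,0,0,0],[0,0.5,0,0,0,0],[0,0.75,0,0,0,0],[0,1,0,0,0,0]]]'
python3 -m inch '[[[0,0.11,0,0,0,0],[0,0.11,0,0,0,0],[0,0.11,0,0,0,0]]]'
python3 - <<'E'
from h import *
crop("side",(150,60,330,230),4,"n1.png")
E
```

```text
t: 42.02
eef_pos: [0.4711, -0.308, 0.2498]
ee_rot: [-3.141, -0.001, -1.444]
force: [-0.1, -1.1, 0.2]
width: 0.0819
t: 42.65
eef_pos: [0.4708, -0.3083, 0.2495]
ee_rot: [-3.141, -0.0, -1.445]
force: [-0.5, -0.8, 3.1]
width: 0.0516
t: 43.15
eef_pos: [0.471, -0.3084, 0.4079]
ee_rot: [-3.136, -0.003, -1.444]
force: [0.1, 0.2, -2.6]
width: 0.0516
t: 43.65
eef_pos: [0.4598, -0.1067, 0.4027]
ee_rot: [3.139, 0.001, -1.445]
force: [0.3, -0.1, -2.9]
width: 0.0513
t: 44.15
eef_pos: [0.4497, 0.0932, 0.4028]
ee_rot: [3.14, -0.0, -1.445]
force: [0.8, 0.5, -2.3]
width: 0.0514
t: 44.65
eef_pos: [0.4499, 0.2932, 0.4025]
ee_rot: [3.139, -0.001, -1.445]
force: [1.3, -0.1, -2.4]
width: 0.0516
t: 45.02
eef_pos: [0.4504, 0.313, 0.4033]
ee_rot: [3.14, -0.001, -1.445]
force: [0.2, -0.7, -2.3]
width: 0.0514
```

View pics/n1.png

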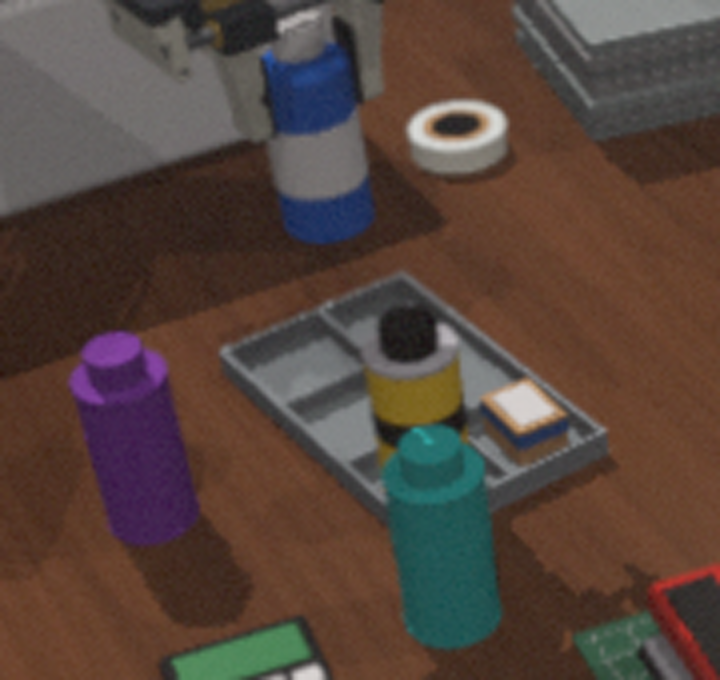

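```bash
python3 -m inch '[[[0,0,-0.2,0,0,0],[0,0,-0.45,0,0,0],[0,0,-0.65,0,0,0],[0,0,-0.73,0,0,0],[0,0,-0.76,0,0,0],[0,0,-0.772,0,0,0],[0,0,-0.772,0,0,0],[0,0,-0.772,0,0,0]]]'
python3 -m inch '[[[0,0,0,0,0,0],[0,0,0,0,0,0],[0,0,0,0,0,0],[0,0,0,0,0,0]]]' 78
python3 -m inch '[[[0,0,0.15,0,0,0],[0,0,0.4,0,0,0],[0,0,0.65,0,0,0],[0,0,0.772,0,0,0]]]'
python3 -m inch '[[[0.03,-0.25,0,0,0,0],[0.03,-0.5,0,0,0,0],[0.03,-0.75,0,0,0,0],[0.03,-1,0,0,0,0]]]'
python3 -m inch '[[[0.06,-0.25,0,0,0,0],[0.06,-0.5,0,0,0,0],[0.06,-0.75,0,0,0,0],[0.06,-1,0,0,0,0]]]'
python3 -m inch '[[[0,-0.25,0,0,0,0],[0,-0.5,0,0,0,0],[0,-0.766,0,0,0,0],[0,-0.766,0,0,0,0],[0,-0.766,0,0,0,0]]]'
python3 - <<'E'
from h import *
crop("side",(150,60,330,230),4,"o1.png")
E
```

```text
t: 46.08
eef_pos: [0.4507, 0.3141, 0.2506]
ee_rot: [-3.14, 0.001, -1.445]
force: [1.0, -0.3, -0.4]
width: 0.0514
t: 46.58
eef_pos: [0.4506, 0.3138, 0.2497]
ee_rot: [-3.142, 0.0, -1.445]
force: [-0.7, -0.9, 0.1]
width: 0.0775
t: 47.08
eef_pos: [0.4508, 0.314, 0.4073]
ee_rot: [-3.139, 0.003, -1.444]
force: [0.1, -0.1, -0.9]
width: 0.0782
t: 47.58
eef_pos: [0.4562, 0.1123, 0.4042]
ee_rot: [-3.141, 0.0, -1.444]
force: [1.8, -0.2, -0.3]
width: 0.0781
t: 48.08
eef_pos: [0.4682, -0.0878, 0.4043]
ee_rot: [-3.141, 0.0, -1.445]
force: [0.7, -0.3, -0.3]
width: 0.0778
t: 48.7
eef_pos: [0.4683, -0.2396, 0.4038]
ee_rot: [3.141, 0.0, -1.446]
force: [0.1, 0.8, 0.4]
width: 0.0785
```

View pics/o1.png

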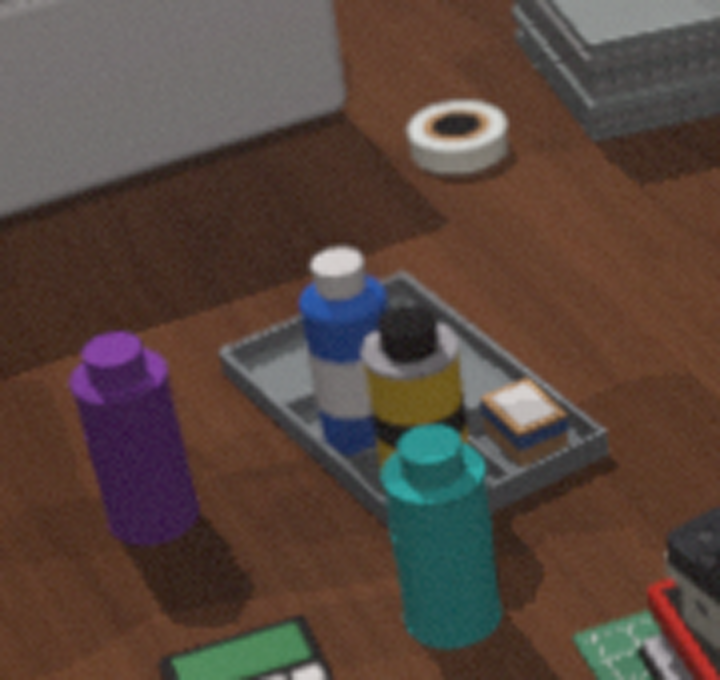

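The cleaner is back in its compartment. Glue last.

```bash
python3 -m inch '[[[0,0,-0.2,0,0,0],[0,0,-0.45,0,0,0],[0,0,-0.65,0,0,0],[0,0,-0.73,0,0,0],[0,0,-0.773,0,0,0],[0,0,-0.773,0,0,0]]]' 82
python3 -m inch '[[[0,0,0,0,0,0],[0,0,0,0,0,0],[0,0,0,0,0,0],[0,0,0,0,0,0],[0,0,0,0,0,0]]]' 35 25
python3 -m inch '[[[0,0,0.2,0,0,0],[0,0,0.5,0,0,0],[0,0,0.75,0,0,0],[0,0,0.775,0,0,0]]]'
python3 -m inch '[[[-0.03,0.25,0,0,0,0],[-0.03,0.5,0,0,0,0],[-0.03,0.75,0,0,0,0],[-0.03,1,0,0,0,0]]]'
python3 -m inch '[[[-0.05,0.25,0,0,0,0],[-0.05,0.5,0,0,0,0],[-0.05,0.75,0,0,0,0],[-0.05,1,0,0,0,0]]]'
python3 -m inch '[[[-0.05,0.25,0,0,0,0],[-0.05,0.5,0,0,0,0],[-0.05,0.75,0,0,0,0],[-0.05,1,0,0,0,0]]]'
python3 -m inch '[[[0,0.175,0,0,0,0],[0,0.175,0,0,0,0],[0,0.175,0,0,0,0],[0,0.175,0,0,0,0]]]'
python3 - <<'E'
from h import *
crop("side",(150,60,330,230),4,"p1.png")
E
```

```text
t: 49.5
eef_pos: [0.4689, -0.2387, 0.2496]
ee_rot: [3.141, 0.0, -1.443]
force: [1.1, 0.1, -0.4]
width: 0.082
t: 50.12
eef_pos: [0.4687, -0.2395, 0.2497]
ee_rot: [-3.141, -0.0, -1.445]
force: [0.9, -0.1, 2.1]
width: 0.0492
t: 50.62
eef_pos: [0.4691, -0.2396, 0.4083]
ee_rot: [-3.135, -0.002, -1.445]
force: [-0.2, 0.4, -3.0]
width: 0.049
t: 51.12
eef_pos: [0.4618, -0.038, 0.4033]
ee_rot: [3.14, 0.0, -1.445]
force: [1.2, -0.3, -1.9]
width: 0.049
t: 51.62
eef_pos: [0.4518, 0.162, 0.4033]
ee_rot: [3.14, -0.001, -1.445]
force: [1.6, -1.0, -0.9]
width: 0.0491
t: 52.12
eef_pos: [0.442, 0.362, 0.403]
ee_rot: [3.14, -0.001, -1.445]
force: [0.3, 0.4, -1.1]
width: 0.0494
t: 52.62
eef_pos: [0.4426, 0.3946, 0.4042]
ee_rot: [3.141, -0.0, -1.446]
force: [-0.6, 0.6, -1.0]
width: 0.0494
```

View pics/p1.png

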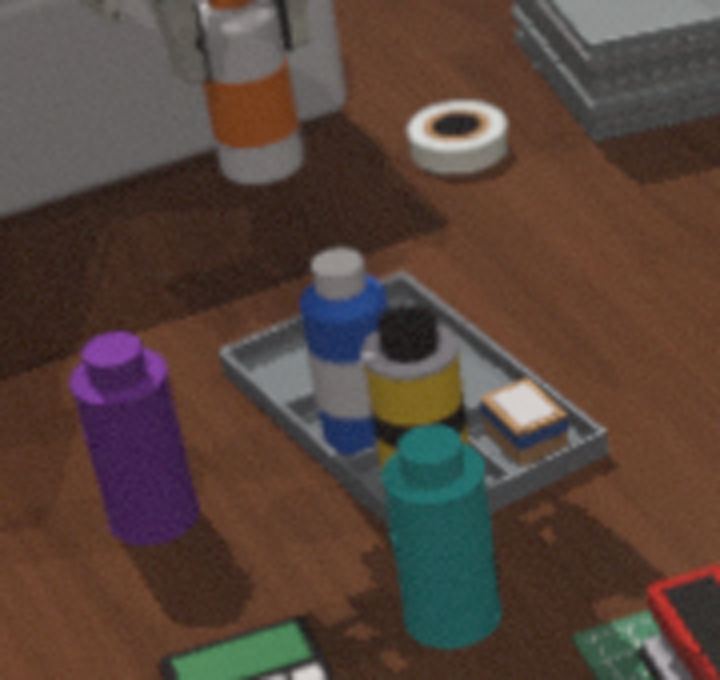

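```bash
python3 -m inch '[[[0,0,-0.2,0,0,0],[0,0,-0.45,0,0,0],[0,0,-0.65,0,0,0],[0,0,-0.73,0,0,0],[0,0,-0.76,0,0,0],[0,0,-0.774,0,0,0],[0,0,-0.774,0,0,0],[0,0,-0.774,0,0,0]]]'
python3 -m inch '[[[0,0,0,0,0,0],[0,0,0,0,0,0],[0,0,0,0,0,0],[0,0,0,0,0,0]]]' 80
python3 -m inch '[[[0,0,0.15,0,0,0],[0,0,0.4,0,0,0],[0,0,0.65,0,0,0],[0,0,0.774,0,0,0]]]'
python3 -m inch '[[[-0.25,0.25,0,0,0,0],[-0.5,0.5,0,0,0,0],[-0.75,0.75,0,0,0,0],[-0.9,1,0,0,0,0],[-0.9,1,0,0,0,0],[-0.9,1,0,0,0,0]]]'
python3 - <<'E'
from h import *
cv2.imwrite("pics/q1.png",arm.grab_frame("side"));cv2.imwrite("pics/q2.png",arm.grab_frame("top"))
a=cv2.imread("pics/top0.png");crop(cv2.imread("pics/q2.png"),(85,190,285,345),4,"q3.png")
for n,f in(("top","pics/q2.png"),("side","pics/q1.png")):
    for t in("glue","cleaner","tin","punch","tumbler","staples"):
        print(n,t,[(round(d["score"],2),np.round(d["box"]).astype(int).tolist()) for d in arm.search_frame(t,n)][:3])
E
```

```text
t: 53.68
eef_pos: [0.4428, 0.396, 0.2509]
ee_rot: [-3.14, 0.002, -1.445]
force: [-0.2, -0.0, 1.9]
width: 0.0495
t: 54.18
eef_pos: [0.4426, 0.3956, 0.2496]
ee_rot: [-3.142, -0.0, -1.445]
force: [0.5, 0.3, 0.4]
width: 0.0788
t: 54.68
eef_pos: [0.4428, 0.3958, 0.4078]
ee_rot: [-3.139, 0.003, -1.444]
force: [-0.3, -0.1, -0.3]
width: 0.0801
t: 55.42
eef_pos: [0.2616, 0.5965, 0.4037]
ee_rot: [3.141, -0.001, -1.443]
force: [0.3, -0.0, 0.8]
width: 0.0799
top glue [(0.77, [94, 241, 134, 271])]
top cleaner [(0.89, [133, 238, 175, 266])]
top tin [(0.95, [224, 250, 258, 282]), (0.81, [172, 230, 212, 265]), (0.66, [127, 308, 172, 339])]
top punch [(0.55, [290, 208, 343, 243])]
top tumbler []
top staples [(0.64, [181, 207, 205, 226])]
side glue [(0.94, [207, 112, 229, 160])]
side cleaner [(0.69, [227, 121, 248, 174])]
side tin [(0.92, [242, 138, 267, 179]), (0.84, [244, 172, 275, 222]), (0.65, [168, 141, 200, 196])]
side punch [(0.91, [311, 204, 352, 256]), (0.26, [224, 121, 250, 174])]
side tumbler [(0.78, [460, 303, 499, 356])]
side staples [(0.79, [270, 154, 292, 178])]
```

View pics/q1.png

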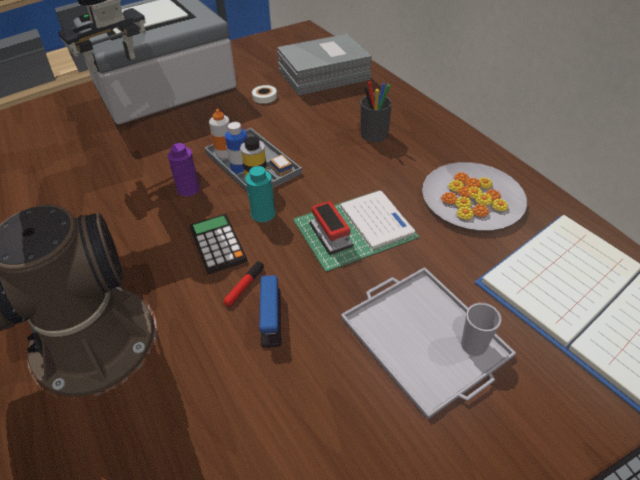

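View pics/q2.png

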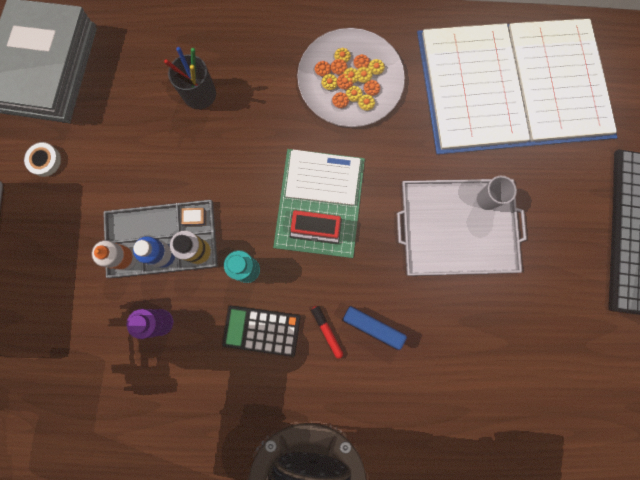

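View pics/q3.png

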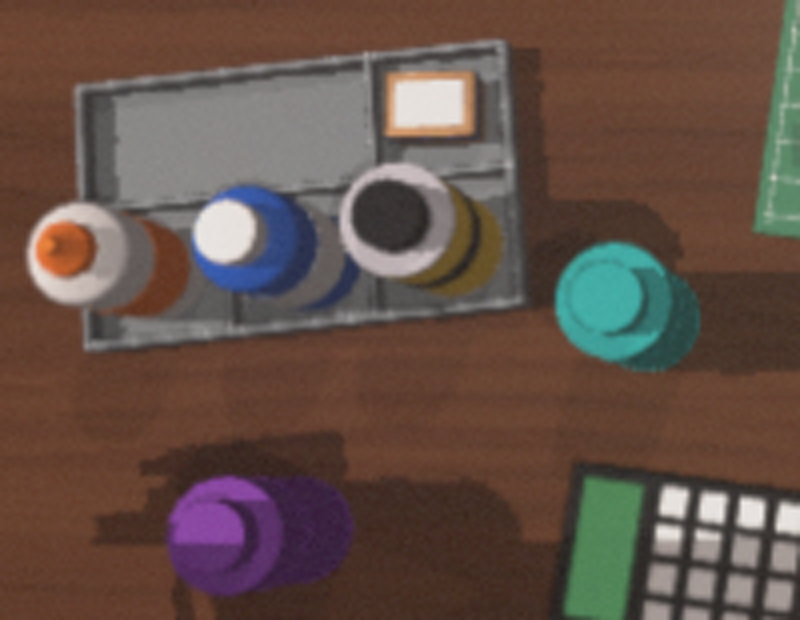

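Everything is where it should be: glue, cleaner and tin are back at their first pixels (±1 px), the punch is on the mat, and the tumbler and staples have not moved. Handing in.

```bash
python3 -c "
from station import arm
print(arm.job_done(), arm.get_state()['t'])"
```

```text
the job is handed in; nothing more can be done
the job is handed in; nothing more can be done
```

The job is done and handed in at about 56 s of the 149 s allowed. `job_done` gives no verdict, so what follows is from my own checks.

I stood the glue, cleaner and tin on the free half of the tray. Then I laid the punch on the bare half of the mat and put each of the three back in its own compartment.

- **Punch:** measured at (-58, 0) mm in mat coordinates against the target of (-55, 0), and lined up with the slips to under 0.01 rad. The corner fit left about 2 mm of error.
- **Glue, cleaner and tin:** upright, and within about 1 px of where they started in the top picture.
- **Tumbler and staples:** no visible shift in the final pictures, and the gripper was open and clear of everything.
- **Disagreements:** the network missed the tumbler in the last top picture, though the side camera found it at its first place. It also reported the purple and turquoise look-alikes as "tin", which I left alone. The network failed to find the punch once, when the arm was in the way.

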